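Scoop a nut sample into the reader's flask and hold the flask pressed in its sprung cradle

ROBOT

A 7-joint arm with a two-finger parallel gripper is mounted at the origin on the work surface. World frame = base frame: x ahead of the robot, y to its left, z up, the work surface at z = 0. Lengths are in m, angles in rad, forces in N, time in s.
With the tool pointing down it reaches from about 0.425 to 0.875 m from the base axis. Payload 4.7 kg.
Tool frame: the origin (TCP) lies midway between the tips of the shut fingers; the grasp point (between the pads) lies 19 mm behind it; z points along the fingers, y is the direction in which the jaws open and shut (so a half turn about z gives the same grasp; the last joint's range is limited). The gripper opens to 87 mm and grips with 3 to 60 N. Pads are 19 mm wide; open, the fingers measure 117 mm over their backs; the gripper's body (75 mm by 190 mm) begins 51 mm behind the grasp point.
Start: joints at [1.328, 0.321, -0.07, 1.45, 0.023, 1.371, -0.057], TCP at [0.165, -0.629, 0.223] pointing down, gripper open.
Joint ranges: [-2.86, 2.86], [-0.3, 2.09], [-1.38, 1.24], [0.06, 2.45], [-1.56, 4.7], [0.09, 2.05], [-2.69, 2.69]. Speed limits (rad/s): [2.57, 2.57, 3.14, 3.14, 3.14, 3.14, 3.14].

INTERFACE

Orientations are given as a unit quaternion [x, y, z, w].
In Python, from bench import state, eyes, workorder gives the robot as it stands.
- The arm moves only by the tool carry_out, never from a script. Its argument "plan" is a list of rows, each a list of 5 numbers: the shift along the tool's x, y, z in units of 0.02 m (1.0 is 0.02 m), then the turn about the tool's z in units of 8 degrees (1.0 is 8 degrees), then the finger opening in mm, from 0 to 87. A call has 1 to 12 rows; each row shifts and turns the pose as measured when the row begins, along the tool's axes as they then stand; what a row does not reach is not made up. A row lasts 1/8 s, in which the tool goes at most 62.5 mm and 10.7 degrees, less where a joint would pass 70% of its speed; a pose out of reach is approached as far as the arm can. A call with a number of a shift or a turn outside -1 to 1 is refused whole. A call with a gripper value outside its range is refused whole. The fingers move at their own pace and stop on an object; "force" is the grip in N (left out, the last holds). Time passes only in rows, so rows that do not move let the fingers close. It gives the time, the measured TCP pose, the force and the opening at its end, in the units of the state.
- state(): the state, without advancing time (a new reading comes with each control period).
- eyes.capture(name): name is "side" or "top" or "wrist"; returns a dict with "img" (420x560x3 uint8, red, green, blue), "camera_matrix" (3x3 intrinsics, pixels), "extrinsics" (4x4, takes a point from camera to world coordinates); the wrist camera has in their place "mount" (4x4, takes a point from camera to tool coordinates, whose origin is the TCP and whose axes are the flange's). Camera axes: x right, y down, z forward; pixel columns grow to the right and rows downward; lengths in m; the calibration is good to about 2 mm. A picture is of the moment at which its call begins: read the wrist's pose just before it. There is no depth.
- workorder.sign_off(): hands the job in, once; it reports no verdict.
The state is a dict: "time_s": time; "joint_positions": joint angles; "qvel": joint speeds; "tau": joint torques, N m; "tool_pos": TCP position; "orientation": TCP orientation; "wrist_force": force on the tool from outside, world axes, zero at the start; "ft_torque": the same for the moment, N m; "width": finger opening in m.
Only numpy, scipy, OpenCV 4.12 (cv2) and the standard library are available. Lean on these libraries where they do the work, as an engineer would, in place of code of your own. Each camera call takes 0.05 s, during which the arm holds its last target.

TASK

Take the small upright-handled scoop in the yellow trough, scoop up nuts and tip at least two of them into the round flask standing in the reader's sprung ring, then set the scoop back flat on the trough floor and let go of it. Finally press the flask straight down until the sprung ring is at the bottom of its travel, and finish while still holding it pressed down there: do not let go. Keep the flask upright in its ring throughout, and leave the other things on the bench where they are.

Things in the scene. Friction and masses are not known exactly. Their poses are not given: they have to be found in the camera images.
- trough: Yellow trough, fixed, 320 long (x) x 74 wide (y) x 50 high, walls and floor 4, inner width 66. Origin: centre of underside, inner floor at z 4. Floor flat from x -156 to 124, then a 60 degree ramp up to z 48 at x 149. +x points roughly to world +y. The scoop lies at the -x end, nose to +x; the nuts lie between nose and ramp; the sides are too narrow for a nut to pass the scoop.
- scoop: Loose metal scoop, about 0.16 kg. Origin on its underside, x to the open nose, z up. Pan floor 2 thick, 54 wide (49 inside), from the back wall at x -45 to the nose edge at x 50; sides 36 high, 22 from x 13 to 30, none on the last 20; floor reaches back to x -67. Grip: white upright post centred at x -57, 20 (x) by 18 (y), flat sides facing +-y, top at z 125.
- scoop_nose (a point): Middle of the scoop's nose edge, underside (x = 50, z = 0 in the scoop's frame).
- scoop_grip (a point): Point inside the scoop's white post where to grip it, 42 below its top (x = -57, z = 83 in the scoop's frame).
- nut1: Loose brown round nut in its shell, a ball 20 in diameter, 10 g, one of four alike in the trough; origin at its centre. It rests on level ground and rolls on slopes over about 12 degrees.
- nut2: Loose brown round nut in its shell, a ball 20 in diameter, 10 g, one of four alike in the trough; origin at its centre. It rests on level ground and rolls on slopes over about 12 degrees.
- nut3: Loose brown round nut in its shell, a ball 20 in diameter, 10 g, one of four alike in the trough; origin at its centre. It rests on level ground and rolls on slopes over about 12 degrees.
- nut4: Loose brown round nut in its shell, a ball 20 in diameter, 10 g, one of four alike in the trough; origin at its centre. It rests on level ground and rolls on slopes over about 12 degrees.
- flask: Loose clear round flask, about 0.24 kg, 118 high, resting in the sprung ring. Origin: centre of its foot, z up. Belly 92 diameter at z 38, shoulder up to z 72, then a straight neck of outer diameter 64 up to the rim at z 118; mouth 58 wide inside. Solid base up to z 22. Its tapered underside sinks 14 into the ring and centres itself.
- flask_rim (a point): Centre of the flask's mouth at rim height (z = 118 in the flask's frame); about 164 above the bench before pressing.
- reader: Bench reader fixed to the bench: grey base 150 x 150 x 14 with a small window on a pedestal, three 8 thick steel guide posts up to 79 high at 62 from the centre, a small black display at its +x side, 20 high. Origin: centre of its underside.
- cradle (a joint): Travel in m of the sprung ring on the reader: 0 up (as at the start, carrying the flask), 0.018 fully down at its stop; it moves straight down. Spring 600 N/m with 7 N preload, so about 14 N of push on the flask holds it fully down, and it springs up again when let go.
- cradle_top (a point): Centre of the ring's top face (ring 100 outer and 72 inner diameter, 10 thick); 60 above the bench when up. It moves with the ring.
- jar: Bystander: amber jar with white cap, 60 diameter, 85 high; origin at its underside.
- spray: Bystander: white bottle, 56 diameter, 110 high; origin at its underside.
- weight: Bystander: brass test weight with a knob, 38 diameter, 56 high; origin at its underside.
- brush: Bystander: bench brush lying flat; origin at its underside.
- tallpot: Bystander: white tub with black cap, 60 diameter, 110 high; origin at its underside.
Things that resemble listed ones, but are neither listed nor needed, are in the scene too. Leave any blue look-alike of the reader alone. Of the things that look like the flask, the smaller one is meant.

How it is judged:
By the outcome, as a careful person would: the job done as asked, in the order asked, and still so for the second after the job is handed in, while the arm keeps its last pose, push and grip.
It also fails if it takes over 72 s, if anything falls off the work surface, if the arm or the gripper's body presses on something with over 40 N, if the wrist force passes 120 N, or if a joint passes its speed limit or range.

## Working session

There is one attempt and no reset: what is moved stays moved. The work goes in short steps, Python scripts to look and compute and a tool call to move; the robot and the scene stay as the last step left them, time stands still between calls to the robot, and variables do not carry over. Pictures are saved under pics/ and viewed, and the job is handed in when it is done.

Besides the shell and the picture viewer there is one more tool, called after "Emit:" as a command line: name --pt "numbers of a row" for each row, then --argument value for the rest. carry_out: Moves the arm, as the interface text tells. Its arguments: {"type":"object","properties":{"plan":{"type":"array","items":{"type":"array","items":{"type":"number"}}},"force":{"type":"number"}},"required":["plan"]}

```bash
ls; mkdir -p pics; python3 - <<'E'
from bench import state, eyes
import cv2
s=state();print(s)
for n in("side","top","wrist"):
    c=eyes.capture(n);cv2.imwrite(f"pics/{n}0.png",c["img"][:,:,::-1]);print(n,c["camera_matrix"],c.get("extrinsics",c.get("mount")))
E
```

```text
pics
{'time_s': 0.0, 'joint_positions': array([ 1.32810568,  0.32181598, -0.07009781,  1.45167203,  0.02259245,
        1.37079365, -0.05690255]), 'qvel': array([-9.25619027e-04, -4.77533676e-04,  1.14061139e-03,  9.47540200e-05,
        2.15353162e-05, -2.10417305e-03, -1.62078452e-04]), 'tau': array([ 7.24035181e-05, -4.91292071e+01, -4.03772732e-01, -3.12525809e+01,
       -6.40113931e-02,  4.37561644e-02,  1.41143446e-04]), 'tool_pos': array([ 0.16490738, -0.62816222,  0.22146767]), 'orientation': array([ 9.91765702e-01,  1.28062048e-01, -1.64664732e-04, -9.36537970e-04]), 'wrist_force': array([ 0.09298544, -0.77463026,  0.2219274 ]), 'ft_torque': array([-0.00028587, -0.00788658, -0.037306  ]), 'width': 0.08687397256675576}
side [[504.42475514   0.         283.87888155]
 [  0.         504.42475514 209.7060804 ]
 [  0.           0.           1.        ]] [[-0.8614432  -0.3943601   0.31999331  0.13562943]
 [-0.50774347  0.65564455 -0.55886204  0.65526585]
 [ 0.01059102 -0.64390243 -0.76503431  0.99785407]
 [ 0.          0.          0.          1.        ]]
top [[472.69430656   0.         277.8193679 ]
 [  0.         472.69430656 211.61833116]
 [  0.           0.           1.        ]] [[-2.71689482e-02 -9.94496442e-01  1.01186335e-01  3.55179142e-01]
 [-9.99630846e-01  2.70438293e-02 -2.60832359e-03  3.10722420e-02]
 [-1.42497437e-04 -1.01219847e-01 -9.94864072e-01  1.39619990e+00]
 [ 0.00000000e+00  0.00000000e+00  0.00000000e+00  1.00000000e+00]]
wrist [[304.05014371   0.         280.71406047]
 [  0.         304.05014371 211.68430588]
 [  0.           0.           1.        ]] [[-1.97315344e-03 -9.58994861e-01 -2.83416591e-01  7.75432405e-02]
 [ 9.99997997e-01 -1.98769254e-03 -2.36269000e-04  1.47380125e-03]
 [-3.36764286e-04 -2.83416489e-01  9.58996861e-01 -1.62862349e-01]
 [ 0.00000000e+00  0.00000000e+00  0.00000000e+00  1.00000000e+00]]
```

View pics/side0.png

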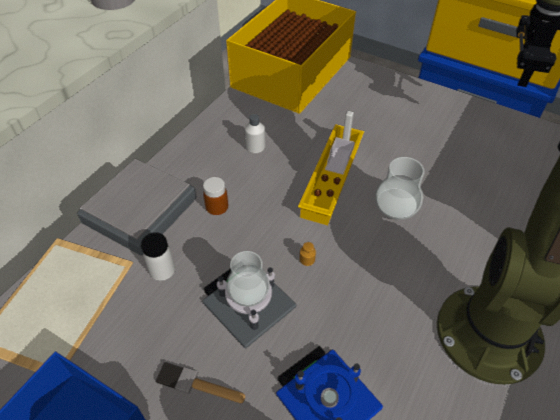

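View pics/top0.png

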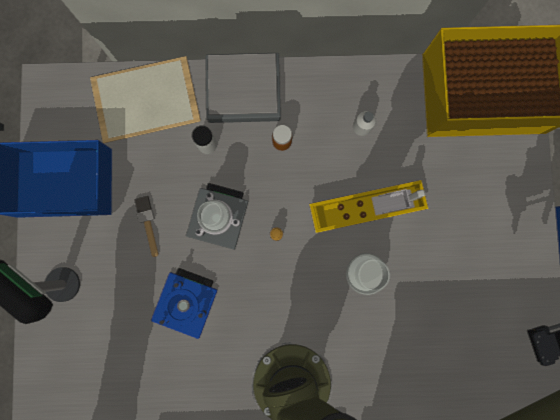

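View pics/wrist0.png

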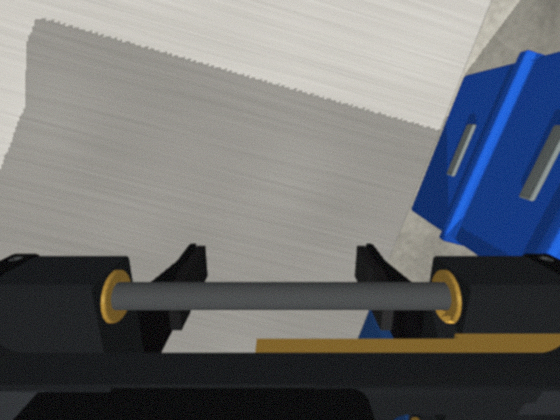

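```bash
cat > h.py <<'E'
import numpy as np, cv2
from bench import state, eyes
def cap(n,fn=None):
    s=state(); c=eyes.capture(n)
    if n=="wrist":
        from scipy.spatial.transform import Rotation as R
        T=np.eye(4);T[:3,:3]=R.from_quat(s["orientation"]).as_matrix();T[:3,3]=s["tool_pos"]
        c["extrinsics"]=T@c["mount"]
    if fn: cv2.imwrite("pics/"+fn,c["img"][:,:,::-1])
    np.savez("pics/"+n+"_cal.npz",K=c["camera_matrix"],E=c["extrinsics"])
    return c
def cal(n): 
    d=np.load("pics/"+n+"_cal.npz"); return d["K"],d["E"]
def at_z(n,u,v,z):
    K,E=cal(n); r=E[:3,:3]@np.linalg.solve(K,[u,v,1.]); o=E[:3,3]; return o+r*(z-o[2])/r[2]
def proj(n,p):
    K,E=cal(n); q=K@(E[:3,:3].T@(np.array(p)-E[:3,3])); return q[:2]/q[2]
def tri(obs):
    A=np.zeros((3,3));b=np.zeros(3)
    for n,u,v in obs:
        K,E=cal(n); r=E[:3,:3]@np.linalg.solve(K,[u,v,1.]); r/=np.linalg.norm(r); P=np.eye(3)-np.outer(r,r); A+=P;b+=P@E[:3,3]
    return np.linalg.solve(A,b)
def crop(fn,out,x0,y0,w,h,k):
    im=cv2.imread("pics/"+fn)[y0:y0+h,x0:x0+w]; cv2.imwrite("pics/"+out,cv2.resize(im,None,fx=k,fy=k,interpolation=cv2.INTER_CUBIC))
E
python3 - <<'E'
from h import *
cap("top","top1.png");cap("side","side1.png")
crop("top1.png","t_tr.png",300,170,140,75,5.7)
crop("top1.png","t_fl.png",180,175,75,80,7)
crop("side1.png","s_tr.png",290,100,90,130,4.6)
crop("side1.png","s_fl.png",195,235,110,110,5.4)
E
```

```text
(no output)
```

View pics/t_tr.png

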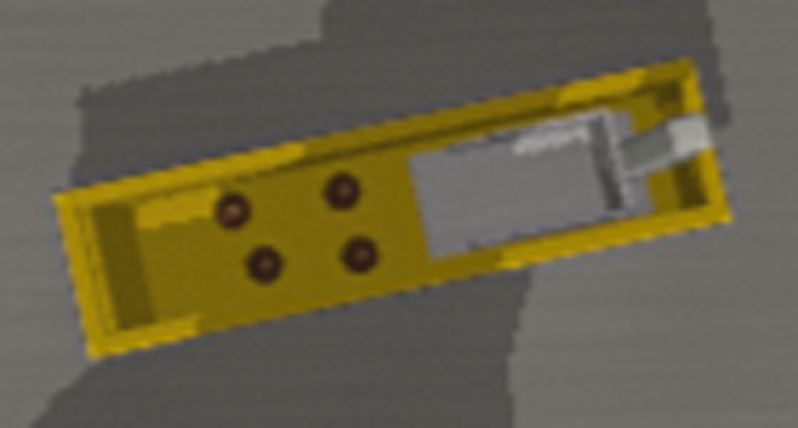

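View pics/t_fl.png

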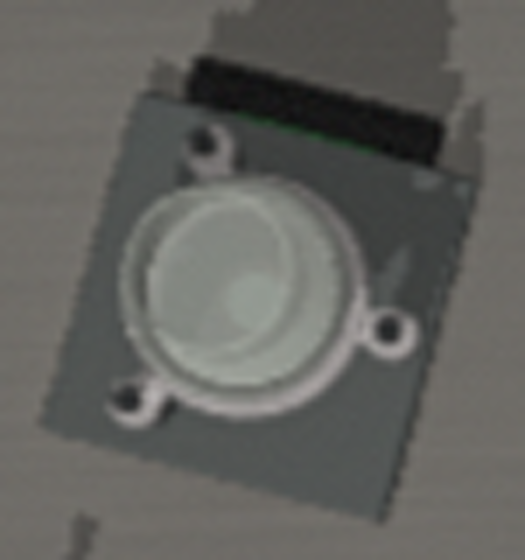

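View pics/s_tr.png

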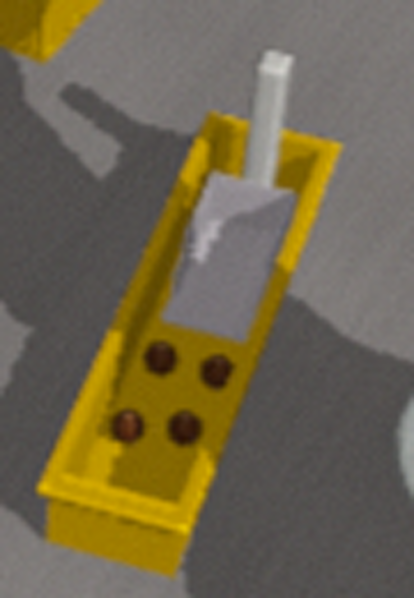

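View pics/s_fl.png

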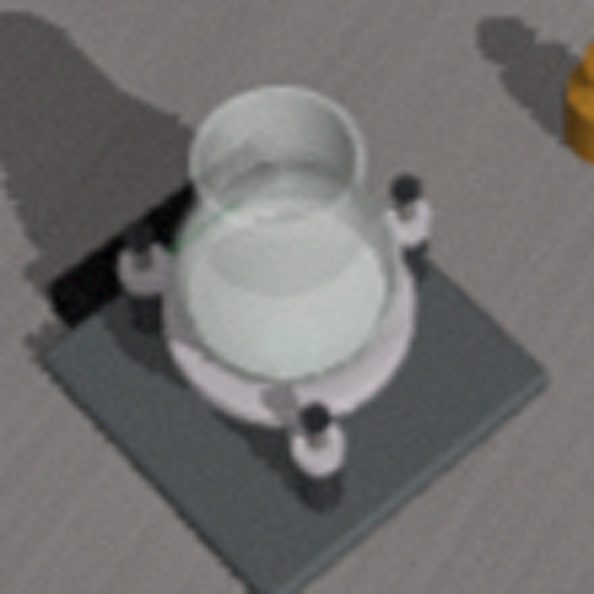

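```bash
python3 - <<'E'
from h import *
T=lambda x,y:("top",300+x/5.7-.4,170+y/5.7-.4)
F=lambda x,y:("top",180+x/7-.4,175+y/7-.4)
S=lambda x,y:("side",290+x/4.6-.4,100+y/4.6-.4)
SF=lambda x,y:("side",195+x/5.4-.4,235+y/5.4-.4)
c=np.array([at_z(*T(*p),.05) for p in[(55,195),(688,60),(730,218),(93,355)]])
print("trough",c.round(4),c.mean(0), [np.linalg.norm(c[i]-c[(i+1)%4]).round(4) for i in range(4)])
cs=np.array([at_z(*S(*p),.05) for p in[(192,525),(340,145),(210,113),(40,490)]]);print("side",cs.round(4),cs.mean(0))
d=(c[0]+c[3]-c[1]-c[2]);print("yaw",np.degrees(np.arctan2(d[1],d[0])))
d=(cs[0]+cs[3]-cs[1]-cs[2]);print("yaw",np.degrees(np.arctan2(d[1],d[0])))
print("post",tri([T(690,135),S(277,62)]),at_z(*T(690,135),.129),at_z(*S(277,62),.129))
n=[at_z(*T(*p),.006) for p in[(412,158),(433,258)]];print("nose",n,(n[0]+n[1])/2)
for p in[(232,211),(265,264),(342,191),(359,255)]: print("nut",at_z(*T(*p),.014))
print("rim",tri([F(222,273),SF(278,148)]),at_z(*F(222,273),.164),at_z(*SF(278,150),.164))
r=np.array([at_z(*F(*p),.014) for p in[(142,95),(480,178),(383,522),(42,425)]]);print("reader",r.mean(0),[np.linalg.norm(r[i]-r[(i+1)%4]).round(4) for i in range(4)],r)
print("ring",at_z(*F(242,296),.055))
# big flask, weight
print("big",at_z("top",368,270,.1), "weight",at_z("top",277,234,.04),"tallpot",at_z("top",202,133,.11),"jar",at_z("top",282,132,.085))
E
```

```text
trough [[ 0.5121 -0.0632  0.05  ]
 [ 0.5721 -0.3854  0.05  ]
 [ 0.4913 -0.4019  0.05  ]
 [ 0.4311 -0.0794  0.05  ]] [ 0.50167189 -0.23247343  0.05      ] [np.float64(0.3278), np.float64(0.0825), np.float64(0.328), np.float64(0.0826)]
side [[ 0.4262 -0.0858  0.05  ]
 [ 0.4865 -0.4043  0.05  ]
 [ 0.5687 -0.3896  0.05  ]
 [ 0.5074 -0.0655  0.05  ]] [ 0.49719593 -0.23629202  0.05      ]
yaw 100.5569352163132
yaw 100.71061150924504
post [ 0.5207659  -0.35989253  0.13148427] [ 0.52339602 -0.3598543   0.129     ] [ 0.5195474  -0.36356586  0.129     ]
nose [array([ 0.5315959 , -0.25254156,  0.006     ]), array([ 0.47909421, -0.26094881,  0.006     ])] [ 0.50534505 -0.25674519  0.006     ]
nut [ 0.50554775 -0.1567271   0.014     ]
nut [ 0.47763178 -0.17260686  0.014     ]
nut [ 0.51439152 -0.21395027  0.014     ]
nut [ 0.48096912 -0.22122373  0.014     ]
rim [0.47983156 0.2019843  0.16433759] [0.48002444 0.20210593 0.164     ] [0.47931906 0.20248271 0.164     ]
reader [0.48168083 0.20642594 0.014     ] [np.float64(0.1472), np.float64(0.1497), np.float64(0.1484), np.float64(0.1448)] [[0.57161714 0.25570039 0.014     ]
 [0.53244919 0.11384297 0.014     ]
 [0.38919251 0.15723749 0.014     ]
 [0.43346449 0.2989229  0.014     ]]
ring [0.48144205 0.20922049 0.055     ]
big [ 0.32066307 -0.21336985  0.1       ] weight [0.42863565 0.03162161 0.04      ] tallpot [0.71151002 0.23259249 0.11      ] jar [0.71516198 0.00961112 0.085     ]
```

Emit:
carry_out --pt "0 0 0 -1 87" --pt "0 0 0 -1 87" --pt "0 0 0 -1 87" --pt "0 0 0 -1 87" --pt "0 0 0 -1 87" --pt "0 0 0 -1 87" --pt "0 0 0 -1 87" --pt "0 0 0 -1 87" --pt "0 0 0 -1 87" --pt "0 0 0 -1 87" --pt "0 0 0 -0.75 87" --force 60

```text
time_s: 1.62
tool_pos: [0.1645, -0.6273, 0.2196]
orientation: [0.619, 0.786, 0.001, -0.002]
wrist_force: [0.2, -0.5, 0.4]
width: 0.0868
```

```bash
cat >> h.py <<'E'
def where():
    from scipy.spatial.transform import Rotation as R
    s=state();M=R.from_quat(s["orientation"]).as_matrix()
    return s["time_s"],s["tool_pos"],np.degrees(np.arctan2(M[1,0],M[0,0])),M
def togo(tgt,yaw=None):
    t,p,a,M=where(); d=M.T@(np.array(tgt)-p)/.02
    print("t %.2f"%t,"pos",p.round(4),"yaw %.1f"%a,"tilt %.1f"%np.degrees(np.arccos(-M[2,2])),"units",d.round(2),"turn",None if yaw is None else round((a-yaw)/8,2),"W",state()["wrist_force"].round(1),"w",round(state()["width"],4))
E
python3 -c "
from h import *
togo([.521,-.361,.2],100.6)"
```

```text
t 1.62 pos [ 0.1645 -0.6273  0.2196] yaw 103.6 tilt 0.3 units [ 8.75 20.45  1.02] turn 0.37 W [ 0.2 -0.5  0.4] w 0.0868
```

Emit:
carry_out --pt "0 1 0 0.37 87" --pt "0.4 1 0 0 87" --pt "0.4 1 0 0 87" --pt "0.4 1 0 0 87" --pt "0.4 1 0 0 87" --pt "0.4 1 0 0 87" --pt "0.4 1 0 0 87" --pt "0.4 1 0 0 87" --pt "0.4 1 0 0 87" --pt "0.4 1 0 0 87" --pt "0.4 1 0 0 87" --pt "0.4 1 0 0 87"

```text
time_s: 3.12
tool_pos: [0.3965, -0.4846, 0.2201]
orientation: [0.637, 0.771, 0.001, -0.002]
wrist_force: [0.5, -0.0, 0.6]
width: 0.0872
```

```bash
python3 -c "
from h import *
togo([.521,-.361,.2],100.6)"
```

```text
t 3.12 pos [ 0.3965 -0.4846  0.2201] yaw 100.8 tilt 0.3 units [4.89 7.28 1.02] turn 0.03 W [ 0.5 -0.   0.6] w 0.0872
```

Emit:
carry_out --pt "0.7 1 0 0 87" --pt "0.7 1 0 0 87" --pt "0.7 1 0 0 87" --pt "0.7 1 0 0 87" --pt "0.7 1 0 0 87" --pt "0.7 1 0 0 87" --pt "0.7 1 0.5 0 87" --pt "0 0.2 0.5 0 87" --pt "0 0 0 0 87"

```text
time_s: 4.25
tool_pos: [0.529, -0.3476, 0.2008]
orientation: [0.633, 0.774, 0.001, -0.001]
wrist_force: [-1.0, -0.7, 0.1]
width: 0.087
```

```bash
python3 -c "
from h import *
togo([.521,-.361,.2],100.6);cap('wrist','w1.png');print(proj('wrist',[.521,-.361,.129]),proj('wrist',[.505,-.257,.006]))"
```

```text
t 4.25 pos [ 0.529  -0.3476  0.2008] yaw 101.4 tilt 0.2 units [-0.58 -0.52  0.04] turn 0.1 W [-1.  -0.7  0.1] w 0.087
[268.44966671 233.51659479] [275.95144736 106.21073993]
```

View pics/w1.png

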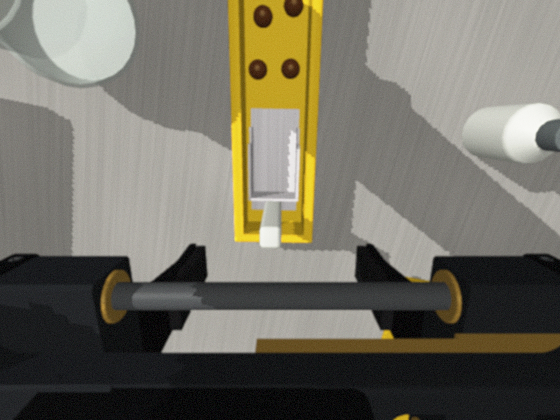

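Emit:
carry_out --pt "-0.58 -0.52 0 -0.1 87" --pt "0 0 1 0 87" --pt "0 0 1 0 87" --pt "0 0 1 0 87" --pt "0 0 0 0 87"

```text
time_s: 4.92
tool_pos: [0.5182, -0.3636, 0.137]
orientation: [0.631, 0.776, 0.001, -0.002]
wrist_force: [0.2, 0.3, 0.5]
width: 0.087
```

```bash
python3 -c "
from h import *
togo([.521,-.361,.068],100.6);cap('side','s2.png');crop('s2.png','s2c.png',290,60,110,110,5.4);print(proj('side',[.521,-.361,.129]))"
```

```text
t 4.92 pos [ 0.5182 -0.3636  0.137 ] yaw 101.8 tilt 0.2 units [0.09 0.17 3.45] turn 0.15 W [0.2 0.3 0.5] w 0.087
[348.91437555 113.42191637]
```

View pics/s2c.png

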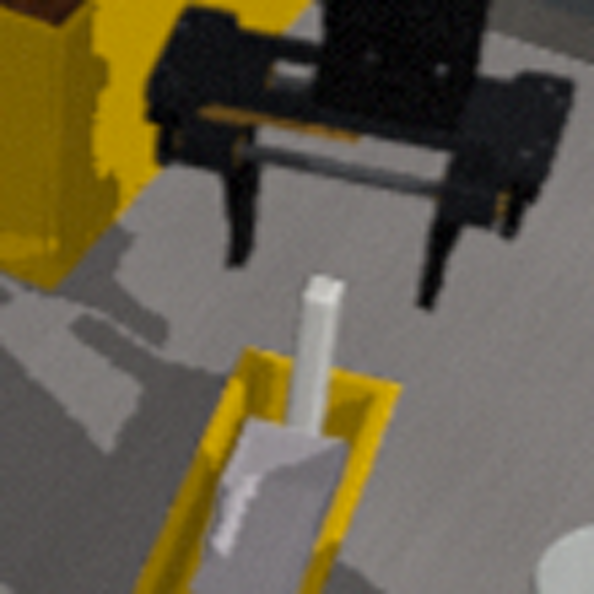

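Emit:
carry_out --pt "0.09 0.1 1 0.15 87" --pt "0 0 1 0 87" --pt "0 0 1 0 87" --pt "0 0 0.3 0 87" --pt "0 0 0 0 87"

```text
time_s: 5.6
tool_pos: [0.521, -0.3615, 0.068]
orientation: [0.639, 0.769, 0.001, -0.0]
wrist_force: [-0.1, -0.5, 0.0]
width: 0.0868
```

```bash
python3 -c "
from h import *
togo([.521,-.361,.068],100.6);cap('side','s3.png');crop('s3.png','s3c.png',290,60,110,110,5.4)"
```

```text
t 5.60 pos [ 0.521  -0.3615  0.068 ] yaw 100.5 tilt 0.1 units [0.03 0.   0.  ] turn -0.01 W [-0.1 -0.5  0. ] w 0.0868
```

View pics/s3c.png

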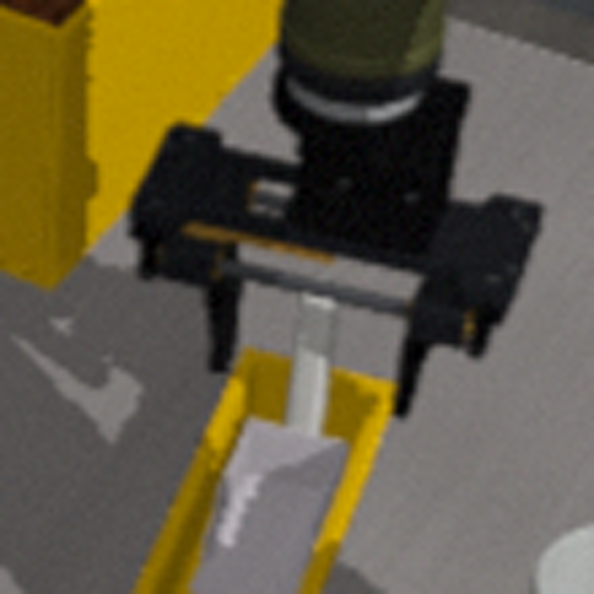

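Emit:
carry_out --pt "0 0 0 0 30" --pt "0 0 0 0 0" --pt "0 0 0 0 0" --pt "0 0 0 0 0" --pt "0 0 0 0 0" --pt "0 0 0 0 0" --force 60

```text
time_s: 6.4
tool_pos: [0.5225, -0.3626, 0.0708]
orientation: [0.64, 0.769, 0.001, 0.002]
wrist_force: [-0.4, 0.1, 0.3]
width: 0.0348
```

```bash
python3 -c "
from h import *
togo([.521,-.361,.068],100.6)
cap('wrist','w3.png')"
```

```text
t 6.40 pos [ 0.5225 -0.3626  0.0708] yaw 100.5 tilt 0.3 units [ 0.09 -0.06  0.14] turn -0.02 W [-0.4  0.1  0.3] w 0.0348
```

View pics/w3.png

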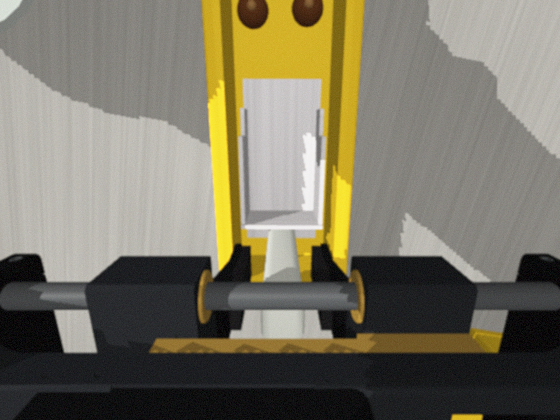

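Emit:
carry_out --pt "0 0 0.1 0 0" --pt "0 0 0 0 0" --pt "0 0 0 0 0" --pt "0 0 0 0 0" --force 60

```text
time_s: 6.95
tool_pos: [0.5224, -0.3625, 0.0684]
orientation: [0.64, 0.769, 0.001, 0.002]
wrist_force: [0.1, -0.3, 0.6]
width: 0.0176
```

```bash
python3 -c "
from h import *
togo([.521,-.361,.068],100.6)
cap('wrist','w4.png')"
```

```text
t 6.95 pos [ 0.5224 -0.3625  0.0684] yaw 100.5 tilt 0.2 units [ 0.09 -0.06  0.02] turn -0.02 W [ 0.1 -0.3  0.6] w 0.0176
```

View pics/w4.png

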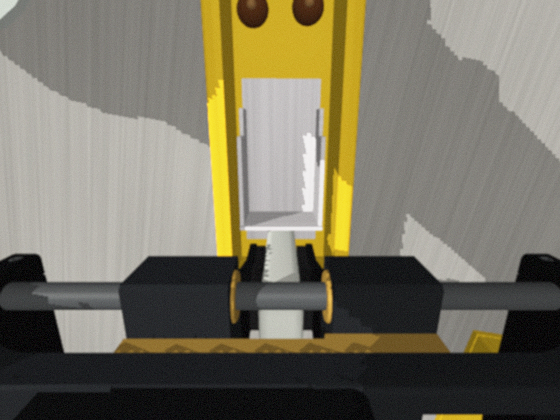

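Emit:
carry_out --pt "0.5 0 0.05 0 0" --pt "0.7 0 0.05 0 0" --pt "0.7 0 0.05 0 0" --pt "0.7 0 0.05 0 0"

```text
time_s: 7.5
tool_pos: [0.5164, -0.3164, 0.0698]
orientation: [0.641, 0.767, -0.0, 0.01]
wrist_force: [1.4, -3.8, 5.4]
width: 0.0177
```

```bash
python3 -c "
from h import *
togo([.521-.184*.145,-.361+.983*.145,.068],100.6)
cap('wrist','w5.png')"
```

```text
t 7.50 pos [ 0.5164 -0.3164  0.0698] yaw 100.2 tilt 1.1 units [ 5.01 -0.22  0.01] turn -0.04 W [ 1.4 -3.8  5.4] w 0.0177
```

View pics/w5.png

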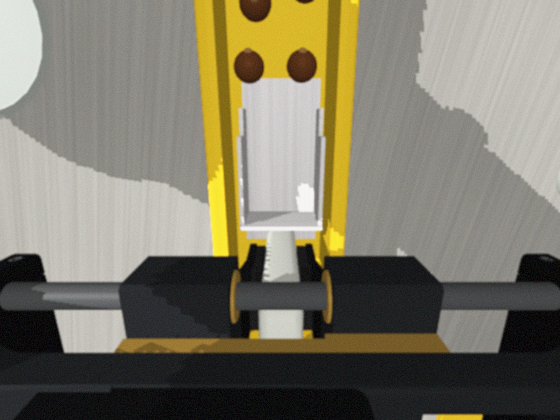

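Emit:
carry_out --pt "0.6 0 0.03 0 0" --pt "0.7 0 0.03 0 0" --pt "0.7 0 0.03 0 0" --pt "0.7 0 0.03 0 0" --pt "0.7 0 0.03 0 0"

```text
time_s: 8.18
tool_pos: [0.5074, -0.2504, 0.0711]
orientation: [0.641, 0.767, -0.001, 0.017]
wrist_force: [0.8, -6.6, 7.6]
width: 0.0175
```

```bash
python3 -c "
from h import *
togo([.521-.184*.145,-.361+.983*.145,.068],100.6)
cap('wrist','w6.png')"
```

```text
t 8.18 pos [ 0.5074 -0.2504  0.0711] yaw 100.2 tilt 2.0 units [ 1.69 -0.36  0.1 ] turn -0.05 W [ 0.8 -6.6  7.6] w 0.0175
```

View pics/w6.png

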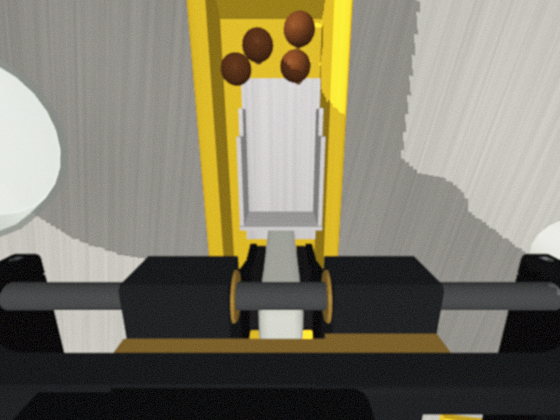

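Emit:
carry_out --pt "0.5 0 0 0 0" --pt "0.5 0 0 0 0" --pt "0.4 0 0 0 0"

```text
time_s: 8.6
tool_pos: [0.5019, -0.221, 0.0715]
orientation: [0.64, 0.768, -0.002, 0.018]
wrist_force: [0.3, -6.0, 5.2]
width: 0.0174
```

```bash
python3 -c "
from h import *
togo([.521-.184*.145,-.361+.983*.145,.068],100.6);print(where()[3].round(3))
cap('wrist','w7.png')"
```

```text
t 8.60 pos [ 0.5019 -0.221   0.0715] yaw 100.3 tilt 2.1 units [ 0.2  -0.36  0.16] turn -0.04 W [ 0.3 -6.   5.2] w 0.0174
[[-0.179  0.984  0.025]
 [ 0.983  0.18  -0.027]
 [-0.031  0.02  -0.999]]
```

View pics/w7.png

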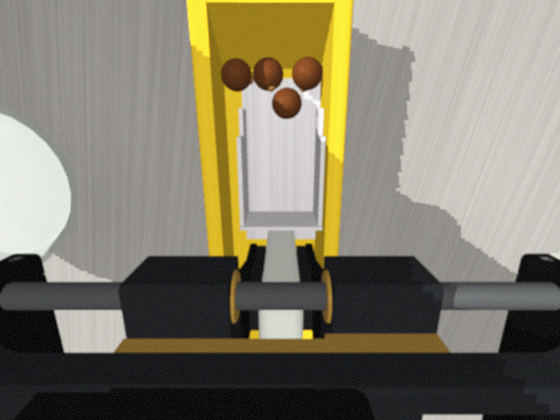

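Emit:
carry_out --pt "0.4 0 0 0 0" --pt "0.4 0 0 0 0"

```text
time_s: 8.9
tool_pos: [0.5006, -0.2127, 0.0736]
orientation: [0.64, 0.768, -0.006, 0.025]
wrist_force: [2.8, -19.8, 5.4]
width: 0.0179
```

```bash
python3 -c "
from h import *
togo([.521-.184*.145,-.361+.983*.145,.068],100.6);print(where()[3].round(3))
cap('wrist','w8.png')"
```

```text
t 8.90 pos [ 0.5006 -0.2127  0.0736] yaw 100.3 tilt 3.0 units [-0.21 -0.37  0.28] turn -0.04 W [  2.8 -19.8   5.4] w 0.0179
[[-0.179  0.983  0.031]
 [ 0.983  0.18  -0.042]
 [-0.047  0.023 -0.999]]
```

View pics/w8.png

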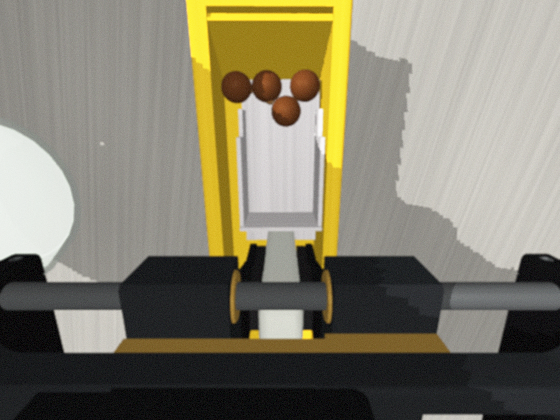

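Emit:
carry_out --pt "-0.15 0 0.3 0 0" --pt "0 0 0.3 0 0" --pt "0 0 0.3 0 0"

```text
time_s: 9.32
tool_pos: [0.5024, -0.2182, 0.0679]
orientation: [0.641, 0.767, -0.01, 0.027]
wrist_force: [-14.5, 5.4, 52.6]
width: 0.0177
```

```bash
python3 -c "
from h import *
togo([.521-.184*.145,-.361+.983*.145,.068],100.6);print(where()[3].round(3))
cap('wrist','w9.png')"
```

```text
t 9.32 pos [ 0.5024 -0.2182  0.0679] yaw 100.2 tilt 3.3 units [ 0.06 -0.4  -0.02] turn -0.05 W [-14.5   5.4  52.6] w 0.0177
[[-0.177  0.984  0.028]
 [ 0.983  0.178 -0.05 ]
 [-0.054  0.019 -0.998]]
```

View pics/w9.png

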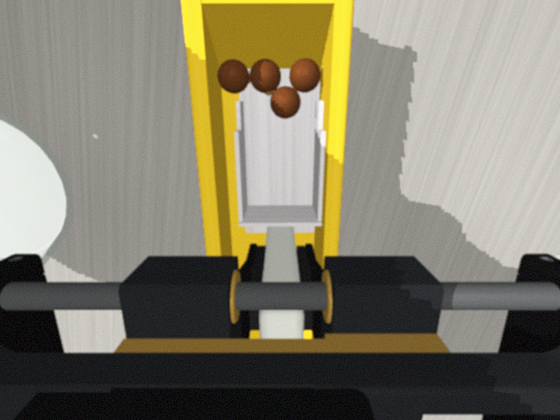

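Emit:
carry_out --pt "0.15 0 -0.15 0 0" --pt "0.25 0 -0.1 0 0" --pt "0.25 0 -0.1 0 0" --pt "0.2 0 -0.3 0 0"

```text
time_s: 9.88
tool_pos: [0.4988, -0.211, 0.0809]
orientation: [0.641, 0.766, -0.015, 0.034]
wrist_force: [1.5, -5.2, -1.8]
width: 0.0179
```

```bash
python3 -c "
from h import *
togo([.521-.184*.145,-.361+.983*.145,.068],100.6);print(where()[3].round(3))
cap('wrist','w10.png')"
```

```text
t 9.88 pos [ 0.4988 -0.211   0.0809] yaw 100.1 tilt 4.3 units [-0.28 -0.3   0.66] turn -0.06 W [ 1.5 -5.2 -1.8] w 0.0179
[[-0.175  0.984  0.033]
 [ 0.982  0.177 -0.068]
 [-0.072  0.02  -0.997]]
```

View pics/w10.png

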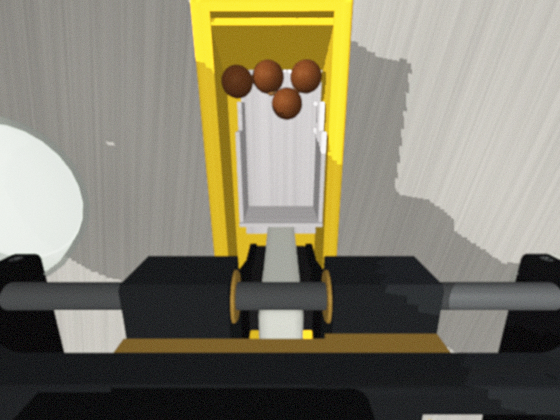

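Emit:
carry_out --pt "0.2 0 -0.5 0 0" --pt "0.2 0 -0.5 0 0" --pt "0.2 0 -0.5 0 0"

```text
time_s: 10.3
tool_pos: [0.493, -0.1962, 0.1082]
orientation: [0.641, 0.767, -0.017, 0.032]
wrist_force: [0.8, -4.5, -3.1]
width: 0.0175
```

```bash
python3 -c "
from h import *
togo([.521-.184*.145,-.361+.983*.145,.068],100.6);print(where()[3].round(3))
cap('wrist','w11.png');cap('side','s11.png');crop('s11.png','s11c.png',280,60,110,150,4)"
```

```text
t 10.30 pos [ 0.493  -0.1962  0.1082] yaw 100.1 tilt 4.2 units [-0.96 -0.16  2.08] turn -0.06 W [ 0.8 -4.5 -3.1] w 0.0175
[[-0.176  0.984  0.028]
 [ 0.982  0.177 -0.067]
 [-0.071  0.016 -0.997]]
```

View pics/w11.png

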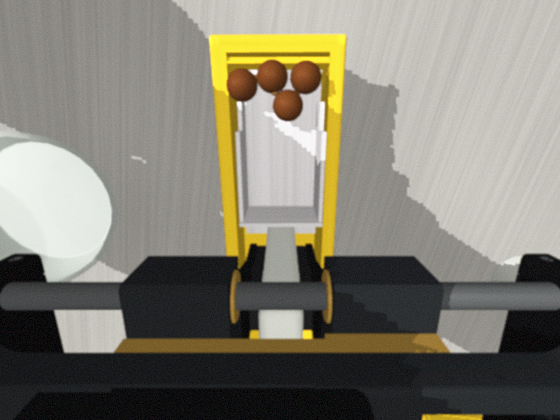

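View pics/s11c.png

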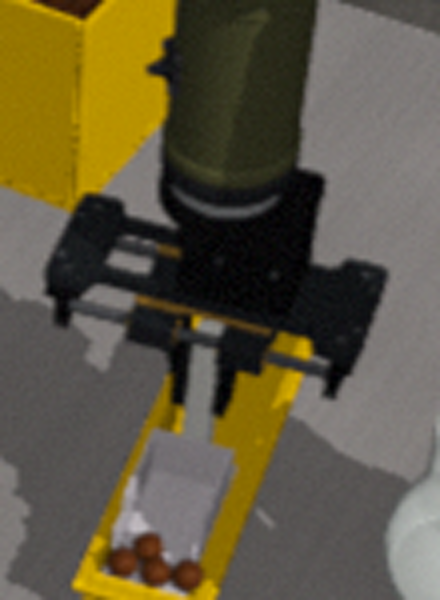

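Emit:
carry_out --pt "0 -0.15 0 0 0" --pt "0 -0.15 0 0 0"

```text
time_s: 10.65
tool_pos: [0.4892, -0.196, 0.1096]
orientation: [0.641, 0.767, -0.015, 0.034]
wrist_force: [1.8, -2.2, -0.0]
width: 0.0182
```

```bash
python3 -c "
from h import *
togo([.521-.184*.145,-.361+.983*.145,.068],100.6);print(where()[3].round(3))
cap('wrist','w12.png')"
```

```text
t 10.65 pos [ 0.4892 -0.196   0.1096] yaw 100.2 tilt 4.3 units [-1.    0.01  2.16] turn -0.05 W [ 1.8 -2.2 -0. ] w 0.0182
[[-0.176  0.984  0.033]
 [ 0.982  0.178 -0.067]
 [-0.072  0.021 -0.997]]
```

View pics/w12.png

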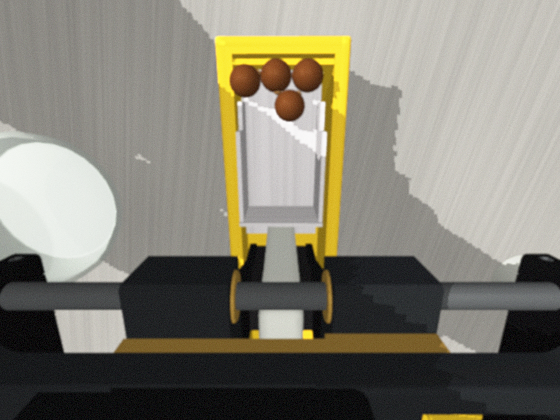

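Emit:
carry_out --pt "0 -0.15 0 0 0" --pt "0.05 0 -0.2 0 0" --pt "0.1 0 -0.3 0 0"

```text
time_s: 11.08
tool_pos: [0.4833, -0.1915, 0.1182]
orientation: [0.641, 0.767, -0.015, 0.032]
wrist_force: [-0.6, -0.0, -2.3]
width: 0.0179
```

```bash
python3 -c "
from h import *
togo([.521-.184*.145,-.361+.983*.145,.068],100.6);print(where()[3].round(3))
cap('wrist','w13.png')"
```

```text
t 11.07 pos [ 0.4833 -0.1915  0.1182] yaw 100.2 tilt 4.0 units [-1.25  0.26  2.61] turn -0.05 W [-0.6 -0.  -2.3] w 0.0179
[[-0.177  0.984  0.029]
 [ 0.982  0.178 -0.064]
 [-0.068  0.017 -0.998]]
```

View pics/w13.png

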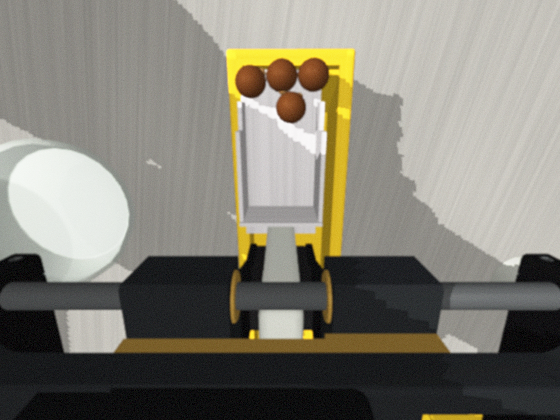

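Emit:
carry_out --pt "0.1 0 -0.25 0 0" --pt "0.4 0.05 0 0 0" --pt "0.4 0.1 0.02 0 0" --pt "0.2 0.1 0.02 0 0" --pt "0.1 0.05 0 0 0"

```text
time_s: 11.75
tool_pos: [0.483, -0.1621, 0.1205]
orientation: [0.64, 0.768, -0.016, 0.029]
wrist_force: [0.0, 0.7, -2.0]
width: 0.0176
```

```bash
python3 -c "
from h import *
togo([.521-.184*.145,-.361+.983*.145,.068],100.6)
cap('wrist','w14.png');cap('side','s14.png');crop('s14.png','s14c.png',280,60,110,150,4)"
```

```text
t 11.75 pos [ 0.483  -0.1621  0.1205] yaw 100.4 tilt 3.8 units [-2.7   0.02  2.81] turn -0.03 W [ 0.   0.7 -2. ] w 0.0176
```

View pics/w14.png

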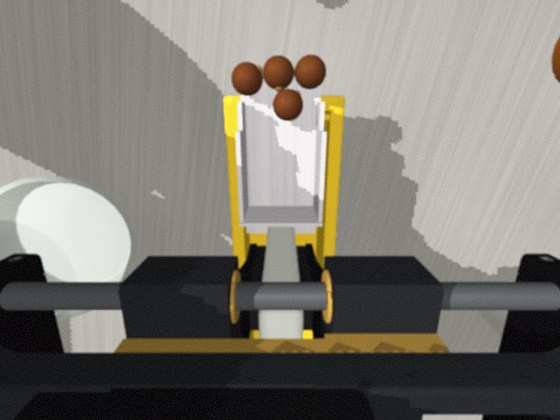

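View pics/s14c.png

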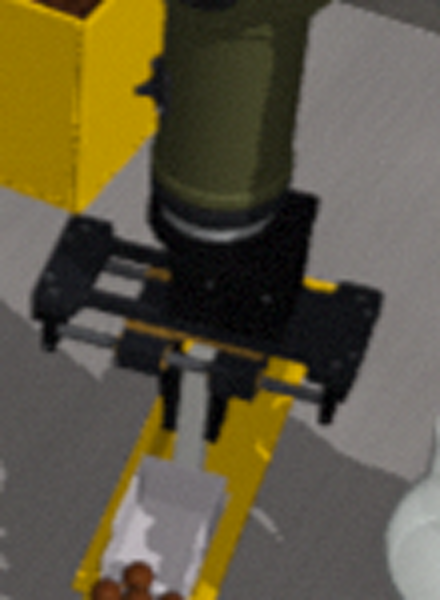

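Emit:
carry_out --pt "0 0 0.2 0 0" --pt "0 0 0.2 0 0"

```text
time_s: 12.1
tool_pos: [0.4841, -0.1638, 0.114]
orientation: [0.64, 0.767, -0.016, 0.03]
wrist_force: [-3.5, -1.2, 14.3]
width: 0.0177
```

```bash
python3 -c "
from h import *
togo([.521-.184*.145,-.361+.983*.145,.068],100.6)"
```

```text
t 12.10 pos [ 0.4841 -0.1638  0.114 ] yaw 100.3 tilt 3.9 units [-2.62 -0.02  2.48] turn -0.04 W [-3.5 -1.2 14.3] w 0.0177
```

Emit:
carry_out --pt "0 0 0.2 0 0" --pt "0 0 0.25 0 0" --pt "0 0 0.25 0 0" --force 15

```text
time_s: 12.48
tool_pos: [0.4869, -0.1715, 0.1039]
orientation: [0.641, 0.766, -0.018, 0.035]
wrist_force: [0.1, -3.0, 4.1]
width: 0.0184
```

```bash
python3 -c "
from h import *
togo([.521-.184*.145,-.361+.983*.145,.068],100.6)
cap('wrist','w15.png')"
```

```text
t 12.47 pos [ 0.4869 -0.1715  0.1039] yaw 100.1 tilt 4.5 units [-2.23 -0.08  1.97] turn -0.06 W [ 0.1 -3.   4.1] w 0.0184
```

View pics/w15.png

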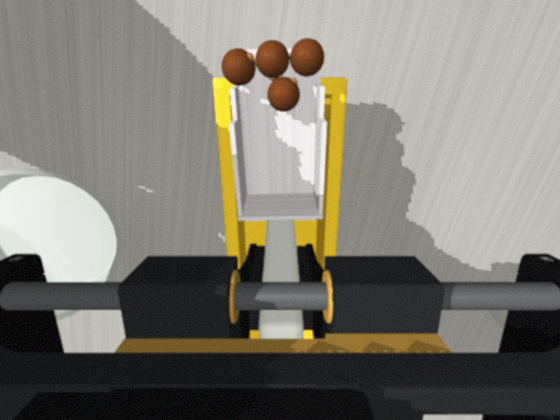

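Emit:
carry_out --pt "0.05 0 0.3 0 0" --pt "0.05 0 0.3 0 0" --pt "0.05 0 0.3 0 0" --force 15

```text
time_s: 12.9
tool_pos: [0.49, -0.178, 0.089]
orientation: [0.643, 0.765, -0.019, 0.042]
wrist_force: [-0.9, -5.6, 4.3]
width: 0.0182
```

```bash
python3 -c "
from h import *
togo([.521-.184*.145,-.361+.983*.145,.068],100.6)
cap('wrist','w16.png')"
```

```text
t 12.90 pos [ 0.49  -0.178  0.089] yaw 99.9 tilt 5.3 units [-1.93 -0.16  1.22] turn -0.09 W [-0.9 -5.6  4.3] w 0.0182
```

View pics/w16.png

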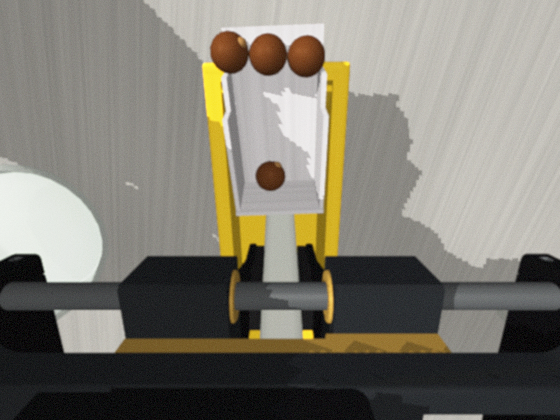

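Emit:
carry_out --pt "0.08 0 0.25 0 0" --pt "0.08 0 0.2 0 0" --pt "0 0 0 0 0" --force 15

```text
time_s: 13.32
tool_pos: [0.4905, -0.1819, 0.0811]
orientation: [0.644, 0.764, -0.021, 0.045]
wrist_force: [-0.9, -1.3, 1.4]
width: 0.0182
```

```bash
python3 -c "
from h import *
togo([.521-.184*.145,-.361+.983*.145,.068],100.6)
cap('wrist','w17.png')"
```

```text
t 13.32 pos [ 0.4905 -0.1819  0.0811] yaw 99.7 tilt 5.7 units [-1.76 -0.14  0.82] turn -0.12 W [-0.9 -1.3  1.4] w 0.0182
```

View pics/w17.png

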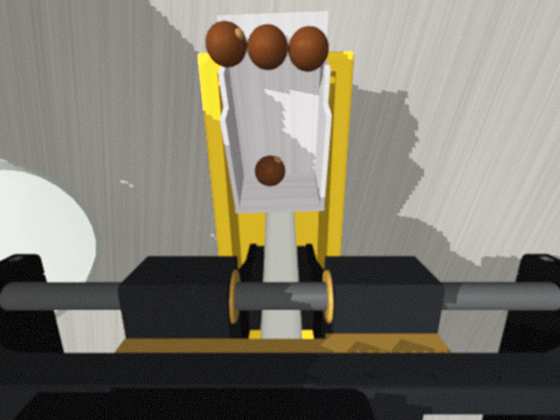

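Emit:
carry_out --pt "0 0 0 0 0" --pt "0 0 0 0 0" --pt "0 0 -0.5 0 0" --pt "0 0 -0.7 0 0" --pt "0 0 -0.7 0 0" --pt "0 0 -0.5 0 0" --force 60

```text
time_s: 14.12
tool_pos: [0.4881, -0.1741, 0.1305]
orientation: [0.643, 0.764, -0.02, 0.043]
wrist_force: [0.9, -0.7, -2.4]
width: 0.0176
```

```bash
python3 -c "
from h import *
togo([.521-.184*.145,-.361+.983*.145,.068],100.6)
cap('wrist','w18.png');cap('side','s18.png');crop('s18.png','s18c.png',270,40,130,150,4)"
```

```text
t 14.12 pos [ 0.4881 -0.1741  0.1305] yaw 99.8 tilt 5.5 units [-1.94 -0.15  3.31] turn -0.1 W [ 0.9 -0.7 -2.4] w 0.0176
```

View pics/w18.png

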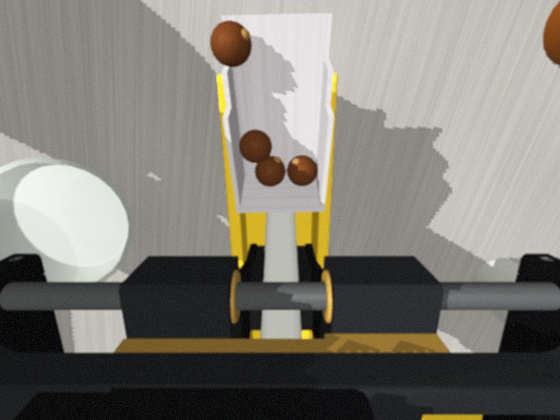

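View pics/s18c.png

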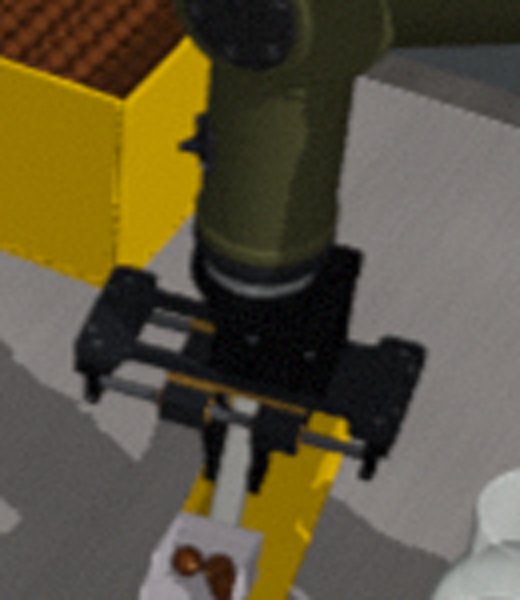

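Emit:
carry_out --pt "-0.2 0 0 0 0" --pt "-0.4 0 0 0 0" --pt "-0.5 0 0 0 0" --pt "-0.5 0 0 0 0" --pt "-0.3 0 0 0 0" --pt "0 -1 0 0 0" --pt "0 -0.5 0 0 0" --pt "0 -0.2 0 0 0" --force 60

```text
time_s: 15.22
tool_pos: [0.4608, -0.2218, 0.1322]
orientation: [0.644, 0.764, -0.02, 0.043]
wrist_force: [0.7, -0.6, -2.5]
width: 0.0179
```

```bash
python3 -c "
from h import *
togo([.521-.184*.145,-.361+.983*.145,.068],100.6)
cap('wrist','w19.png')"
```

```text
t 15.22 pos [ 0.4608 -0.2218  0.1322] yaw 99.7 tilt 5.4 units [0.18 1.6  3.25] turn -0.12 W [ 0.7 -0.6 -2.5] w 0.0179
```

View pics/w19.png

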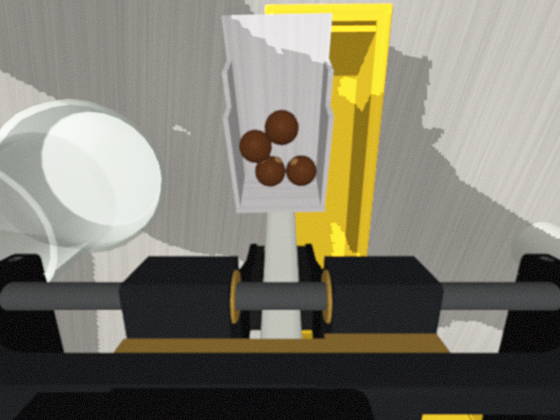

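```bash
python3 -c "
from h import *
togo([.4925,.133,.284],100.6);print(where()[3].round(3))"
```

```text
t 15.28 pos [ 0.4604 -0.2219  0.1322] yaw 99.7 tilt 5.4 units [16.46  4.78 -9.01] turn -0.12 W [-2.   0.3 -1.4] w 0.0178
[[-0.167  0.985  0.039]
 [ 0.982  0.17  -0.086]
 [-0.091  0.024 -0.996]]
```

Emit:
carry_out --pt "0 0 -0.4 0 0" --pt "0.2 0.1 -0.7 0 0" --pt "0.4 0.2 -0.8 0 0" --pt "0.6 0.3 -0.8 0 0" --pt "0.8 0.3 -0.8 0 0" --pt "0.9 0.3 -0.8 0 0" --pt "0.9 0.3 -0.8 0 0" --pt "0.9 0.3 -0.7 0 0" --pt "0.9 0.3 -0.6 0 0" --pt "0.9 0.3 -0.5 0 0" --pt "0.9 0.3 -0.4 0 0" --pt "0.8 0.3 -0.3 0 0" --force 60

```text
time_s: 16.77
tool_pos: [0.4886, -0.0212, 0.2824]
orientation: [0.642, 0.765, -0.019, 0.045]
wrist_force: [-0.4, -0.2, -2.8]
width: 0.0179
```

```bash
python3 -c "
from h import *
togo([.4925,.133,.284],100.6);print(where()[3].round(3));cap('wrist','w20.png')"
```

```text
t 16.77 pos [ 0.4886 -0.0212  0.2824] yaw 100.0 tilt 5.6 units [ 7.52  1.55 -0.74] turn -0.08 W [-0.4 -0.2 -2.8] w 0.0179
[[-0.172  0.984  0.044]
 [ 0.981  0.176 -0.086]
 [-0.093  0.029 -0.995]]
```

View pics/w20.png

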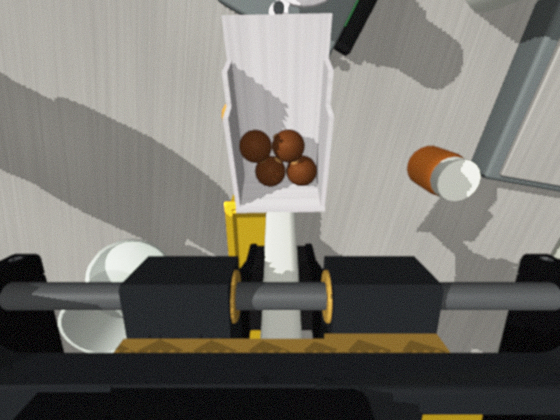

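Emit:
carry_out --pt "0.8 0.2 -0.1 0 0" --pt "0.8 0.2 -0.1 0 0" --pt "0.8 0.2 -0.1 0 0" --pt "0.8 0.2 -0.1 0 0" --pt "0.8 0.2 -0.1 0 0" --pt "0.8 0.2 -0.1 0 0" --pt "0.7 0.2 -0.1 0 0" --pt "0.6 0.1 -0.05 0 0" --pt "0.45 0 -0.05 0 0" --pt "0.3 0 0 0 0" --pt "0.1 0 0 0 0" --force 60

```text
time_s: 18.2
tool_pos: [0.491, 0.1316, 0.288]
orientation: [0.64, 0.767, -0.02, 0.044]
wrist_force: [-1.0, -0.4, -1.8]
width: 0.0172
```

```bash
python3 -c "
from h import *
togo([.4925,.133,.284],100.6);cap('wrist','w21.png');print(proj('wrist',[.48,.202,.164]));cap('side','s21.png');crop('s21.png','s21c.png',190,140,180,170,3.5)"
```

```text
t 18.20 pos [0.491  0.1316 0.288 ] yaw 100.2 tilt 5.6 units [0.07 0.08 0.2 ] turn -0.05 W [-1.  -0.4 -1.8] w 0.0172
[279.27998749 114.32378187]
```

View pics/w21.png

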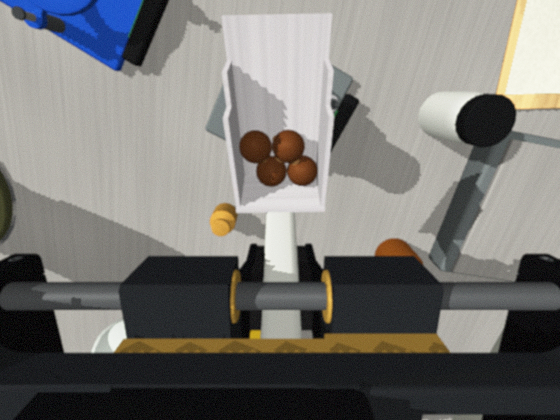

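View pics/s21c.png

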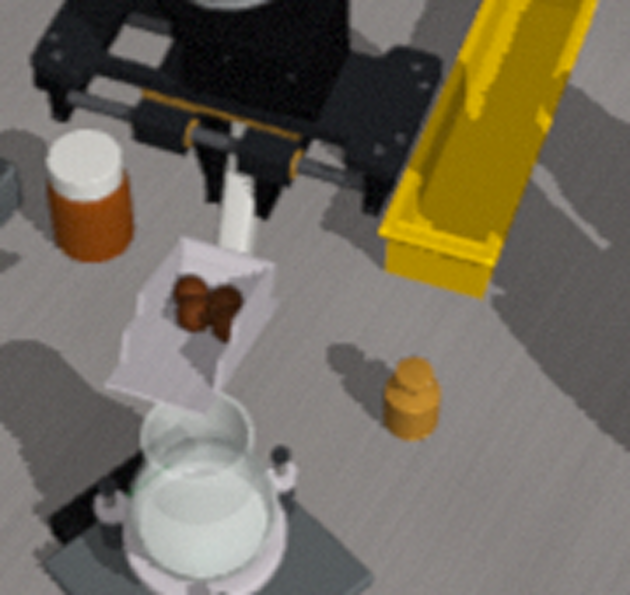

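Emit:
carry_out --pt "0 0 0 0 0" --force 10

```text
time_s: 18.42
tool_pos: [0.4912, 0.1308, 0.2881]
orientation: [0.641, 0.766, -0.02, 0.045]
wrist_force: [0.3, -0.6, -1.5]
width: 0.0178
```

```bash
python3 -c "
from h import *
togo([.4925,.133,.284],100.6);cap('wrist','w22.png')"
```

```text
t 18.43 pos [0.4912 0.1308 0.2881] yaw 100.1 tilt 5.6 units [0.12 0.08 0.2 ] turn -0.06 W [ 0.3 -0.6 -1.5] w 0.0178
```

View pics/w22.png

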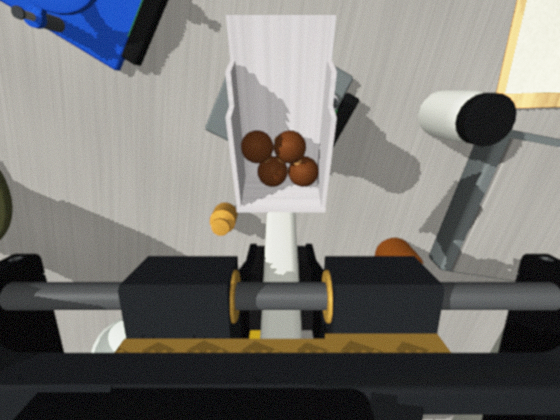

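Emit:
carry_out --pt "0 0 0 0 0" --force 6

```text
time_s: 18.6
tool_pos: [0.4913, 0.1304, 0.2881]
orientation: [0.641, 0.766, -0.02, 0.045]
wrist_force: [-0.4, 0.9, -1.6]
width: 0.0177
```

```bash
python3 -c "
from h import *
cap('wrist','w23.png')"
```

```text
(no output)
```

View pics/w23.png

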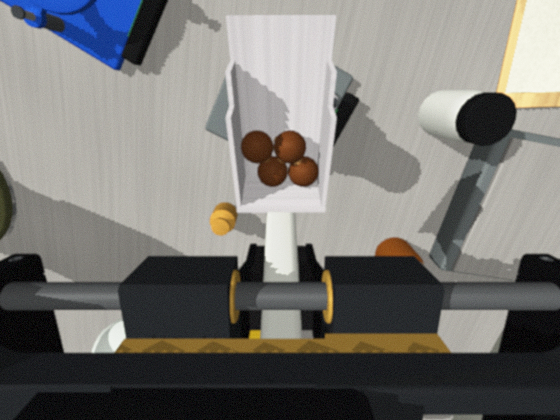

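Emit:
carry_out --pt "0 0 0 0 0" --force 4

```text
time_s: 18.77
tool_pos: [0.4913, 0.1303, 0.2881]
orientation: [0.641, 0.766, -0.02, 0.044]
wrist_force: [0.2, -0.1, -3.0]
width: 0.0179
```

```bash
python3 -c "
from h import *
cap('wrist','w24.png')"
```

```text
(no output)
```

View pics/w24.png

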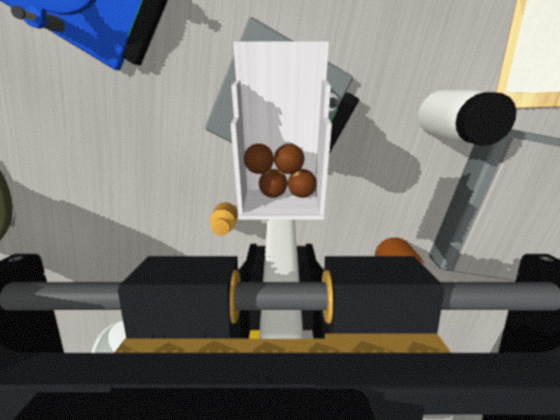

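Emit:
carry_out --pt "0 0 0 0 0" --force 4

```text
time_s: 18.95
tool_pos: [0.4913, 0.1301, 0.288]
orientation: [0.641, 0.766, -0.02, 0.045]
wrist_force: [1.4, -0.2, -2.6]
width: 0.018
```

```bash
python3 -c "
from h import *
togo([.4925,.133,.284],100.6)
cap('wrist','w25.png')
cap('side','s25.png');crop('s25.png','s25c.png',190,140,180,170,3.5)"
```

```text
t 18.95 pos [0.4913 0.1301 0.288 ] yaw 100.0 tilt 5.6 units [0.15 0.08 0.19] turn -0.07 W [ 1.4 -0.2 -2.6] w 0.018
```

View pics/w25.png

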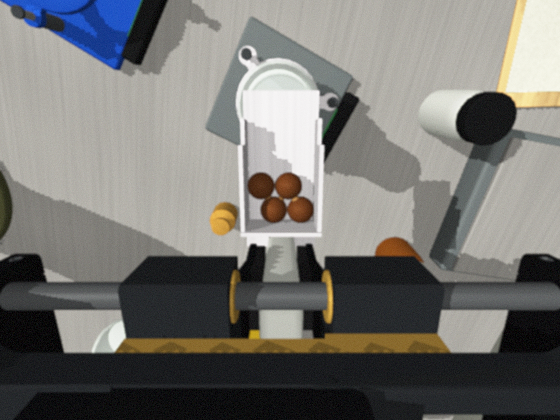

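View pics/s25c.png

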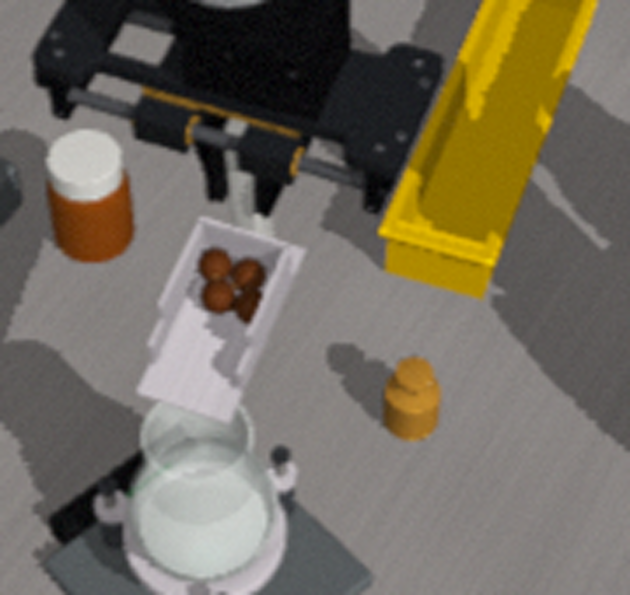

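```bash
cat >> h.py <<'E'
def tiltfit():
    t,p,a,M=where(); x=np.array([M[0,0],M[1,0],0]);x/=np.linalg.norm(x);G=p-.019*M[:,2]
    for th in range(-20,50,5):
        c,s=np.cos(np.radians(th)),np.sin(np.radians(th)); N=G+x*(.107*c-.083*s)+np.array([0,0,-.107*s-.083*c])
        F=np.array([.48,.202,.164])
        print(th,"nose px",proj('wrist',N).round(0),"z %.3f"%N[2],"along %.3f"%((N-F)@x),"side %.3f"%((N-F)@np.array([-x[1],x[0],0])))
E
python3 -c "
from h import *
tiltfit()"
```

```text
-20 nose px [279.   3.] z 0.266 along 0.058 side 0.002
-15 nose px [279.  18.] z 0.254 along 0.054 side 0.002
-10 nose px [278.  32.] z 0.244 along 0.049 side 0.002
-5 nose px [278.  46.] z 0.234 along 0.043 side 0.002
0 nose px [278.  60.] z 0.224 along 0.036 side 0.002
5 nose px [278.  74.] z 0.215 along 0.028 side 0.002
10 nose px [278.  87.] z 0.207 along 0.020 side 0.002
15 nose px [277. 100.] z 0.199 along 0.011 side 0.002
20 nose px [277. 113.] z 0.192 along 0.001 side 0.002
25 nose px [277. 126.] z 0.186 along -0.009 side 0.002
30 nose px [277. 138.] z 0.182 along -0.020 side 0.002
35 nose px [277. 151.] z 0.178 along -0.031 side 0.002
40 nose px [277. 163.] z 0.175 along -0.042 side 0.002
45 nose px [277. 175.] z 0.173 along -0.054 side 0.002
```

Emit:
carry_out --pt "0 0 0.4 0 0" --force 4

```text
time_s: 19.18
tool_pos: [0.4921, 0.1298, 0.2803]
orientation: [0.641, 0.766, -0.019, 0.045]
wrist_force: [0.1, 0.4, -1.9]
width: 0.0181
```

```bash
python3 -c "
from h import *
cap('wrist','w26.png');tiltfit()"
```

```text
-20 nose px [278.   5.] z 0.256 along 0.057 side 0.002
-15 nose px [277.  19.] z 0.245 along 0.053 side 0.002
-10 nose px [277.  34.] z 0.234 along 0.048 side 0.002
-5 nose px [277.  48.] z 0.224 along 0.042 side 0.002
0 nose px [277.  61.] z 0.215 along 0.035 side 0.002
5 nose px [276.  75.] z 0.206 along 0.028 side 0.002
10 nose px [276.  88.] z 0.197 along 0.019 side 0.002
15 nose px [276. 101.] z 0.190 along 0.010 side 0.002
20 nose px [276. 114.] z 0.183 along 0.000 side 0.002
25 nose px [276. 126.] z 0.177 along -0.010 side 0.002
30 nose px [276. 139.] z 0.172 along -0.021 side 0.002
35 nose px [276. 151.] z 0.168 along -0.032 side 0.002
40 nose px [276. 163.] z 0.165 along -0.043 side 0.002
45 nose px [276. 175.] z 0.163 along -0.055 side 0.002
```

View pics/w26.png

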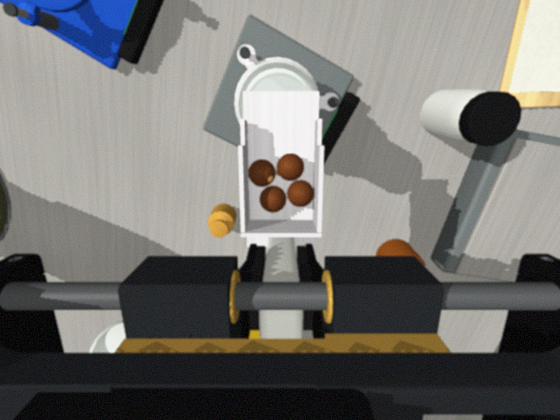

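Emit:
carry_out --pt "-0.6 0 0.35 0 0" --force 4

```text
time_s: 19.35
tool_pos: [0.4936, 0.1175, 0.2726]
orientation: [0.64, 0.767, -0.02, 0.044]
wrist_force: [-0.8, -1.5, -2.9]
width: 0.018
```

```bash
python3 -c "
from h import *
cap('wrist','w27.png');tiltfit()"
```

```text
-20 nose px [279.  12.] z 0.249 along 0.042 side 0.002
-15 nose px [279.  26.] z 0.238 along 0.038 side 0.002
-10 nose px [278.  40.] z 0.227 along 0.032 side 0.002
-5 nose px [278.  53.] z 0.217 along 0.027 side 0.002
0 nose px [278.  67.] z 0.207 along 0.020 side 0.002
5 nose px [278.  80.] z 0.198 along 0.012 side 0.002
10 nose px [277.  93.] z 0.190 along 0.004 side 0.002
15 nose px [277. 105.] z 0.182 along -0.005 side 0.002
20 nose px [277. 118.] z 0.176 along -0.015 side 0.002
25 nose px [277. 130.] z 0.170 along -0.025 side 0.002
30 nose px [277. 143.] z 0.165 along -0.036 side 0.002
35 nose px [277. 155.] z 0.161 along -0.047 side 0.002
40 nose px [277. 167.] z 0.158 along -0.059 side 0.002
45 nose px [277. 179.] z 0.156 along -0.070 side 0.002
```

View pics/w27.png

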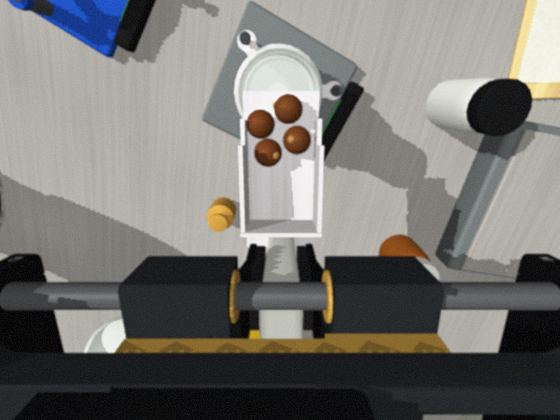

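Emit:
carry_out --pt "-0.7 0 0.7 0 0" --force 6

```text
time_s: 19.52
tool_pos: [0.4972, 0.099, 0.2588]
orientation: [0.641, 0.766, -0.021, 0.044]
wrist_force: [-0.3, 0.0, -1.7]
width: 0.0177
```

```bash
python3 -c "
from h import *
cap('wrist','w28.png');tiltfit()
cap('side','s28.png');crop('s28.png','s28c.png',190,140,180,170,3.5)"
```

```text
-20 nose px [278.  15.] z 0.234 along 0.022 side 0.002
-15 nose px [277.  28.] z 0.223 along 0.018 side 0.002
-10 nose px [277.  41.] z 0.212 along 0.013 side 0.002
-5 nose px [277.  55.] z 0.202 along 0.007 side 0.002
0 nose px [277.  68.] z 0.192 along 0.000 side 0.002
5 nose px [276.  81.] z 0.183 along -0.008 side 0.002
10 nose px [276.  94.] z 0.175 along -0.016 side 0.002
15 nose px [276. 106.] z 0.167 along -0.025 side 0.002
20 nose px [276. 119.] z 0.160 along -0.035 side 0.002
25 nose px [276. 131.] z 0.155 along -0.045 side 0.002
30 nose px [276. 143.] z 0.150 along -0.056 side 0.002
35 nose px [276. 155.] z 0.146 along -0.067 side 0.002
40 nose px [276. 167.] z 0.143 along -0.078 side 0.002
45 nose px [276. 179.] z 0.141 along -0.090 side 0.002
```

View pics/w28.png

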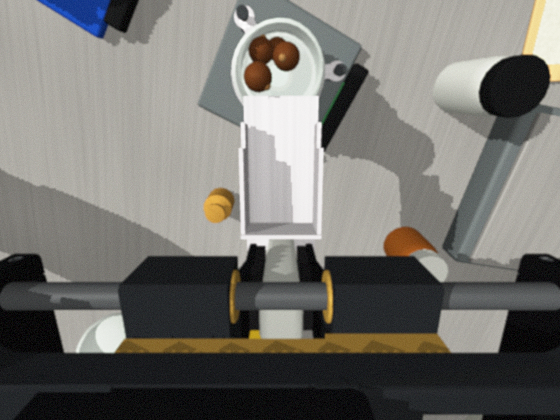

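View pics/s28c.png

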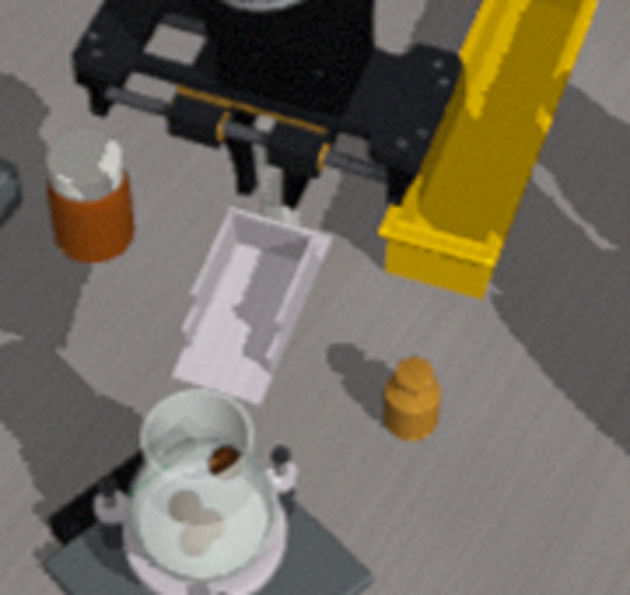

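Emit:
carry_out --pt "-0.3 0 -0.5 0 0" --pt "-0.5 0 -0.7 0 0" --pt "-0.8 -0.1 -0.5 0 0" --pt "-0.9 -0.1 0 0 0" --pt "-0.9 -0.1 0 0 0" --force 60

```text
time_s: 20.25
tool_pos: [0.5024, 0.0295, 0.3041]
orientation: [0.642, 0.765, -0.021, 0.046]
wrist_force: [-0.1, 0.4, -1.7]
width: 0.0178
```

```bash
python3 -c "
from h import *
togo([.517,-.333,.18],100.6)
cap('wrist','w29.png')
cap('side','s29.png');crop('s29.png','s29c.png',190,140,180,170,3.5)"
```

```text
t 20.25 pos [0.5024 0.0295 0.3041] yaw 99.9 tilt 5.8 units [-17.3   -2.6    7.85] turn -0.09 W [-0.1  0.4 -1.7] w 0.0178
```

View pics/w29.png

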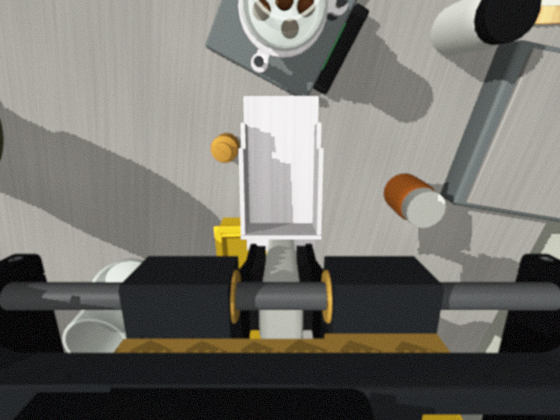

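View pics/s29c.png

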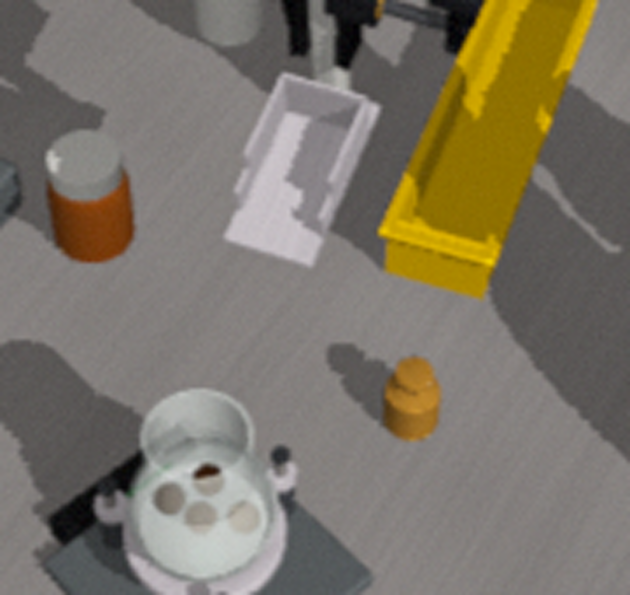

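Emit:
carry_out --pt "-1 -0.15 0.1 0 0" --pt "-1 -0.15 0.2 0 0" --pt "-1 -0.15 0.4 0 0" --pt "-1 -0.15 0.5 0 0" --pt "-1 -0.15 0.5 0 0" --pt "-1 -0.15 0.5 0 0" --pt "-1 -0.15 0.5 0 0" --pt "-1 -0.15 0.5 0 0" --pt "-1 -0.15 0.5 0 0" --pt "-1 -0.15 0.5 0 0" --pt "-1 -0.15 0.5 0 0" --pt "-1 -0.15 0.5 0 0" --force 60

```text
time_s: 21.85
tool_pos: [0.5169, -0.2289, 0.2236]
orientation: [0.64, 0.766, -0.018, 0.048]
wrist_force: [-0.3, 0.3, -1.5]
width: 0.0177
```

```bash
python3 -c "
from h import *
togo([.517,-.333,.15],100.6)"
```

```text
t 21.85 pos [ 0.5169 -0.2289  0.2236] yaw 100.2 tilt 5.9 units [-4.74 -1.05  4.13] turn -0.06 W [-0.3  0.3 -1.5] w 0.0177
```

Emit:
carry_out --pt "-1 -0.2 0.5 0 0" --pt "-1 -0.2 0.6 0 0" --pt "-1 -0.2 0.6 0 0" --pt "-0.9 -0.2 0.7 0 0" --pt "-0.6 -0.2 0.7 0 0" --pt "-0.2 0 0.5 0 0" --pt "0 0 0 0 0" --force 60

```text
time_s: 22.72
tool_pos: [0.5161, -0.3397, 0.1538]
orientation: [0.641, 0.766, -0.018, 0.047]
wrist_force: [-0.4, 0.2, -2.2]
width: 0.0173
```

```bash
python3 -c "
from h import *
togo([.517,-.333,.13],100.6)
cap('wrist','w30.png');tiltfit()"
```

```text
t 22.73 pos [ 0.5161 -0.3397  0.1538] yaw 100.0 tilt 5.7 units [0.43 0.07 1.16] turn -0.07 W [-0.4  0.2 -2.2] w 0.0173
-20 nose px [280.   3.] z 0.132 along -0.409 side 0.059
-15 nose px [279.  17.] z 0.121 along -0.413 side 0.059
-10 nose px [278.  32.] z 0.110 along -0.418 side 0.059
-5 nose px [278.  46.] z 0.100 along -0.424 side 0.059
0 nose px [278.  60.] z 0.090 along -0.431 side 0.059
5 nose px [277.  74.] z 0.081 along -0.438 side 0.059
10 nose px [277.  87.] z 0.073 along -0.447 side 0.059
15 nose px [277. 100.] z 0.065 along -0.456 side 0.059
20 nose px [277. 113.] z 0.059 along -0.466 side 0.059
25 nose px [277. 126.] z 0.053 along -0.476 side 0.059
30 nose px [277. 138.] z 0.048 along -0.487 side 0.059
35 nose px [277. 151.] z 0.044 along -0.498 side 0.059
40 nose px [277. 163.] z 0.041 along -0.509 side 0.059
45 nose px [277. 175.] z 0.039 along -0.521 side 0.059
```

View pics/w30.png

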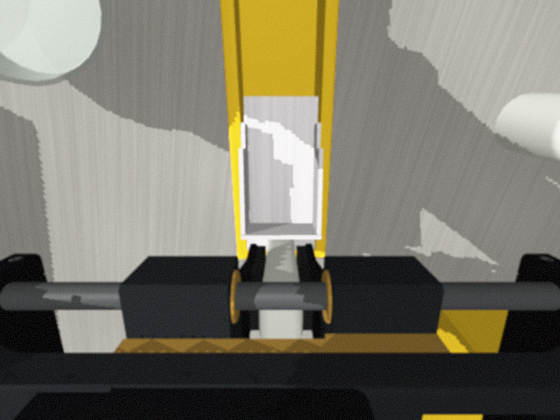

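Emit:
carry_out --pt "0.1 0 0.8 -0.07 0" --pt "0.1 0 0.8 0 0" --pt "0.1 0 0.7 0 0" --pt "0.05 0 0.4 0 0" --pt "0 0 0.2 0 0" --force 60

```text
time_s: 23.4
tool_pos: [0.5193, -0.3353, 0.0928]
orientation: [0.636, 0.77, -0.018, 0.047]
wrist_force: [0.5, -0.1, -1.5]
width: 0.0175
```

```bash
python3 -c "
from h import *
togo([.517,-.333,.068],100.6)
cap('wrist','w31.png')"
```

```text
t 23.40 pos [ 0.5193 -0.3353  0.0928] yaw 100.8 tilt 5.8 units [ 0.25 -0.13  1.22] turn 0.03 W [ 0.5 -0.1 -1.5] w 0.0175
```

View pics/w31.png

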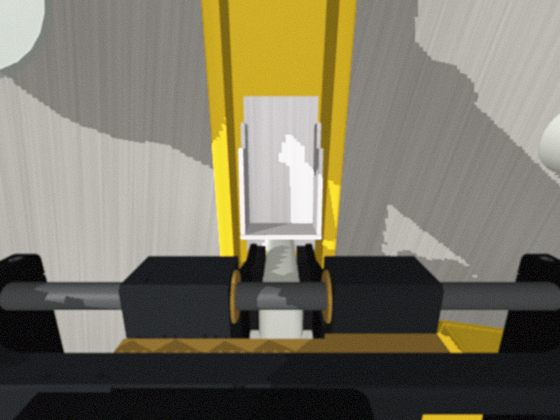

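Emit:
carry_out --pt "0 0 0.1 0 0" --pt "0 0 0.25 0 0" --pt "0 0 0.25 0 0" --pt "0 0 0.25 0 0" --pt "0 0 0.25 0 0" --force 6

```text
time_s: 24.08
tool_pos: [0.523, -0.3415, 0.0736]
orientation: [0.636, 0.769, -0.018, 0.052]
wrist_force: [0.7, -1.2, 2.0]
width: 0.0181
```

```bash
python3 -c "
from h import *
togo([.517,-.333,.068],100.6)
cap('wrist','w32.png')"
```

```text
t 24.07 pos [ 0.523  -0.3415  0.0736] yaw 100.7 tilt 6.3 units [ 0.5  -0.22  0.22] turn 0.01 W [ 0.7 -1.2  2. ] w 0.0181
```

View pics/w32.png

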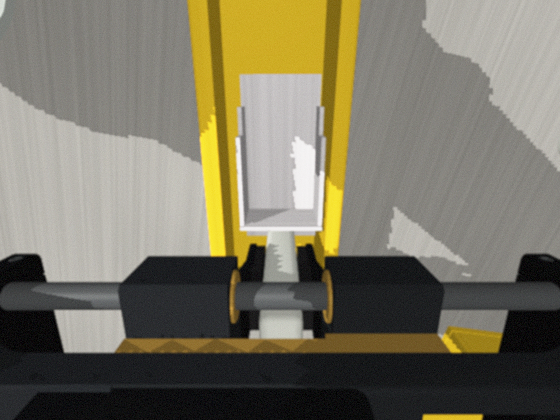

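Emit:
carry_out --pt "0 0 0.2 0 0" --pt "0 0 0.15 0 0" --force 5

```text
time_s: 24.38
tool_pos: [0.5244, -0.3417, 0.0668]
orientation: [0.636, 0.77, -0.018, 0.053]
wrist_force: [0.9, 1.1, 7.4]
width: 0.0185
```

```bash
python3 -c "
from h import *
togo([.517,-.333,.068],100.6)
cap('wrist','w33.png')
cap('side','s33.png');crop('s33.png','s33c.png',280,60,110,150,4)"
```

```text
t 24.38 pos [ 0.5244 -0.3417  0.0668] yaw 100.7 tilt 6.4 units [ 0.49 -0.28 -0.12] turn 0.02 W [0.9 1.1 7.4] w 0.0185
```

View pics/w33.png

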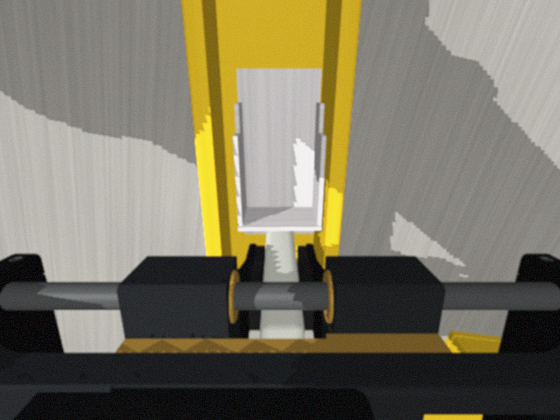

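View pics/s33c.png

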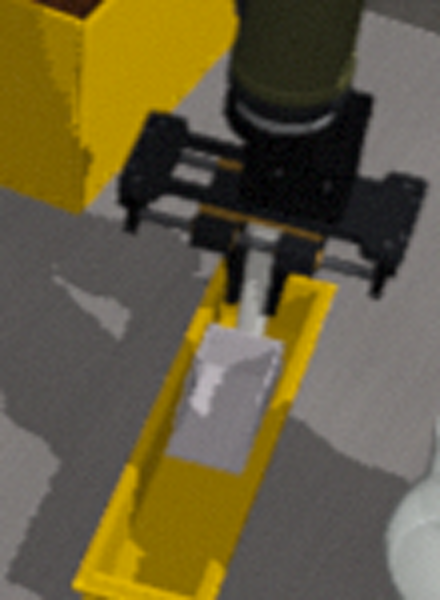

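Emit:
carry_out --pt "0 0 0 0 40" --pt "0 0 0 0 60" --pt "0 0 0 0 87" --pt "0 0 0 0 87" --pt "0 0 0 0 87" --force 30

```text
time_s: 25.1
tool_pos: [0.523, -0.339, 0.0643]
orientation: [0.636, 0.77, -0.017, 0.05]
wrist_force: [-0.1, -0.2, -0.5]
width: 0.0602
```

```bash
python3 -c "
from h import *
togo([.517,-.333,.068],100.6)
cap('wrist','w34.png')"
```

```text
t 25.10 pos [ 0.523  -0.339   0.0643] yaw 100.8 tilt 6.1 units [ 0.33 -0.23 -0.23] turn 0.03 W [-0.1 -0.2 -0.5] w 0.0602
```

View pics/w34.png

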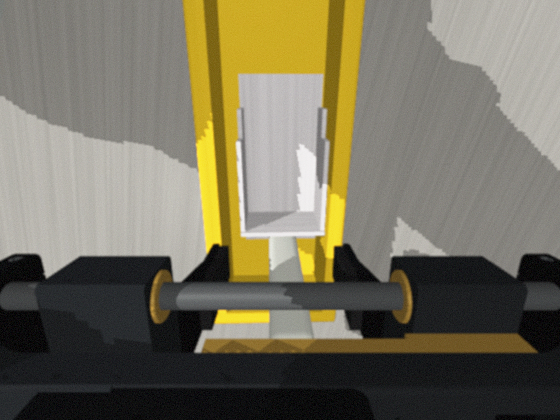

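Emit:
carry_out --pt "0 0 0 0 87" --pt "0 0 0 0 87" --pt "-0.1 0 -1 0 87" --pt "-0.1 0 -1 0 87" --pt "-0.1 0 -1 0 87" --pt "-0.1 0 -1 0 87" --pt "-0.1 0 -1 0 87" --pt "-0.1 0 -1 0 87"

```text
time_s: 26.15
tool_pos: [0.5194, -0.3403, 0.1966]
orientation: [0.635, 0.77, -0.017, 0.053]
wrist_force: [1.4, 0.1, 0.3]
width: 0.0867
```

```bash
python3 -c "
from h import *
togo([.481,.2,.22],100.6)
cap('side','s35.png');crop('s35.png','s35c.png',280,60,110,150,4)
cap('wrist','w35.png')"
```

```text
t 26.15 pos [ 0.5194 -0.3403  0.1966] yaw 100.8 tilt 6.4 units [26.63  3.34 -3.81] turn 0.03 W [1.4 0.1 0.3] w 0.0867
```

View pics/s35c.png

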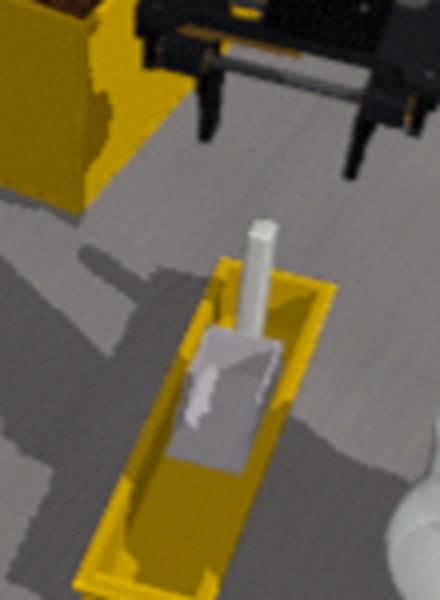

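View pics/w35.png

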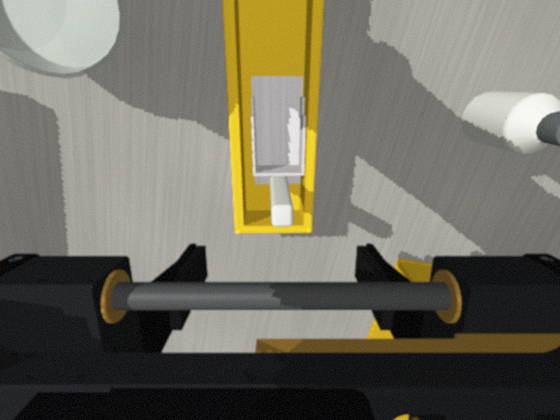

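Emit:
carry_out --pt "1 0.1 -0.4 0 87" --pt "1 0.1 -0.4 0 87" --pt "1 0.1 -0.4 0 87" --pt "1 0.1 -0.4 0 87" --pt "1 0.1 -0.3 0 87" --pt "1 0.1 -0.3 0 87" --pt "1 0.1 -0.2 0 87" --pt "1 0.1 -0.1 0 87" --pt "1 0.1 -0.1 0 87" --pt "1 0.1 -0.1 0 87" --pt "1 0.1 -0.1 0 87" --pt "1 0.1 -0.1 0 87"

```text
time_s: 27.75
tool_pos: [0.4929, -0.0775, 0.2326]
orientation: [0.635, 0.771, -0.017, 0.054]
wrist_force: [0.2, -0.0, 1.1]
width: 0.087
```

Emit:
carry_out --pt "1 0.1 -0.1 0 87" --pt "1 0.1 -0.1 0 87" --pt "1 0.1 -0.1 0 87" --pt "1 0.1 -0.1 0 87" --pt "1 0.1 -0.1 0 87" --pt "1 0.1 -0.1 0 87" --pt "1 0.1 -0.1 0 87" --pt "1 0.1 -0.1 0 87"

```text
time_s: 28.75
tool_pos: [0.4752, 0.0946, 0.2323]
orientation: [0.635, 0.771, -0.017, 0.054]
wrist_force: [-0.6, 0.6, -0.5]
width: 0.0871
```

```bash
python3 -c "
from h import *
togo([.481,.2,.22],100.6)
cap('wrist','w36.png');print(proj('wrist',[.48,.202,.164]))"
```

```text
t 28.75 pos [0.4752 0.0946 0.2323] yaw 100.9 tilt 6.5 units [5.15 1.28 0.13] turn 0.04 W [-0.6  0.6 -0.5] w 0.0871
[315.05614048  66.79830502]
```

View pics/w36.png

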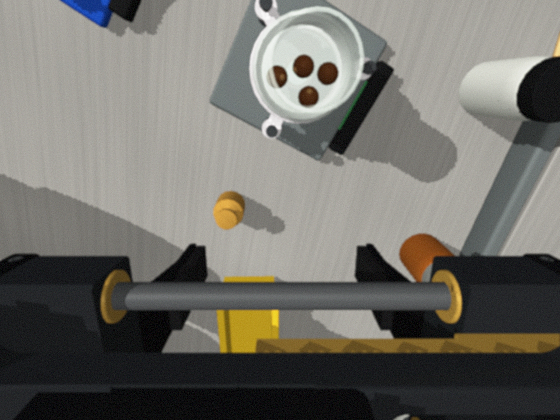

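```bash
python3 -c "
from h import *
crop('w36.png','w36c.png',230,0,160,140,4)"
```

```text
(no output)
```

View pics/w36c.png

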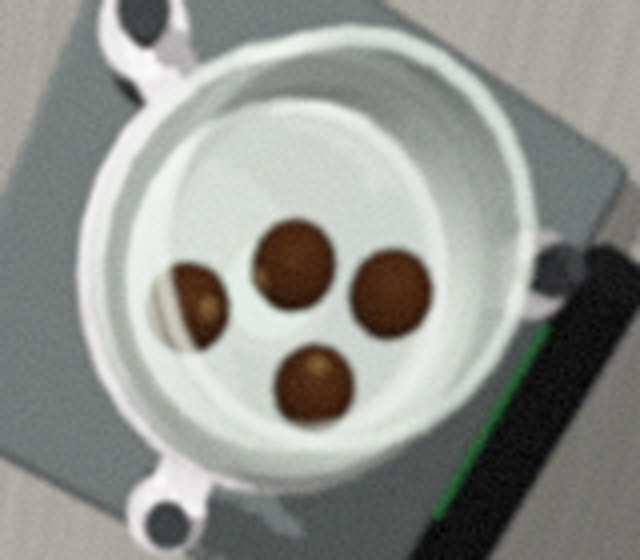

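Emit:
carry_out --pt "1 0.3 -0.1 0 87" --pt "1 0.3 -0.1 0 87" --pt "1 0.3 -0.1 0 87" --pt "1 0.3 -0.1 0 87" --pt "0.8 0.1 -0.1 0 87" --pt "0.3 0 0 0 87" --pt "0 0 0 0 87"

```text
time_s: 29.68
tool_pos: [0.4791, 0.2068, 0.2325]
orientation: [0.634, 0.772, -0.017, 0.054]
wrist_force: [-0.3, -0.5, 0.2]
width: 0.087
```

```bash
python3 -c "
from h import *
togo([.481,.2,.22],100.6)
cap('wrist','w37.png');print(proj('wrist',[.48,.202,.164]))
cap('top','t37.png');crop('t37.png','t37c.png',160,130,110,110,5.4);cap('side','s37.png');crop('s37.png','s37c.png',190,140,180,170,3.5)"
```

```text
t 29.68 pos [0.4791 0.2068 0.2325] yaw 101.1 tilt 6.5 units [-0.28 -0.    0.66] turn 0.06 W [-0.3 -0.5  0.2] w 0.087
[277.4709362  218.26307724]
```

View pics/w37.png

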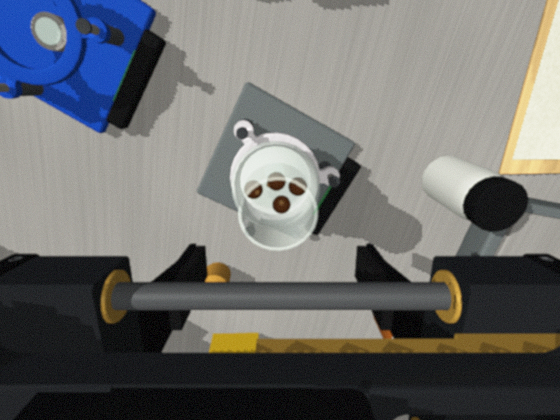

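View pics/s37c.png

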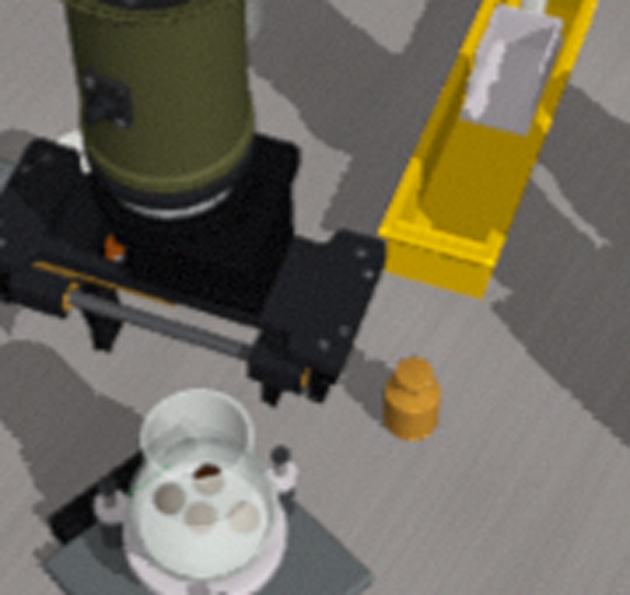

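```bash
python3 -c "
from h import *
togo([.481,.2,.129],100.6);M=where()[3];print(M.round(3), (M.T@[0,0,-1]).round(3))"
```

```text
t 29.82 pos [0.4795 0.2059 0.2326] yaw 101.0 tilt 6.5 units [ 0.25 -0.2   5.18] turn 0.05 W [ 1.  -0.2 -0.4] w 0.0866
[[-0.19   0.98   0.062]
 [ 0.976  0.195 -0.096]
 [-0.106  0.042 -0.993]] [ 0.106 -0.042  0.993]
```

Emit:
carry_out --pt "-0.3 0 0 0 87" --pt "0.1 -0.04 1 0 87" --pt "0.1 -0.04 1 0 87" --pt "0.1 -0.04 0.8 0 87" --pt "0 0 0 0 87"

```text
time_s: 30.45
tool_pos: [0.4801, 0.1969, 0.1714]
orientation: [0.635, 0.77, -0.019, 0.054]
wrist_force: [-0.3, -0.1, -0.4]
width: 0.0871
```

```bash
python3 -c "
from h import *
togo([.481,.2,.129],100.6)
cap('wrist','w38.png');cap('side','s38.png');crop('s38.png','s38c.png',190,190,140,130,4.5)"
```

```text
t 30.45 pos [0.4801 0.1969 0.1714] yaw 100.8 tilt 6.6 units [ 0.37 -0.01  2.09] turn 0.03 W [-0.3 -0.1 -0.4] w 0.0871
```

View pics/w38.png

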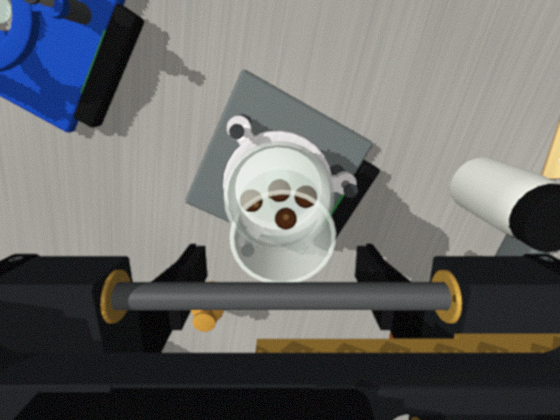

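View pics/s38c.png

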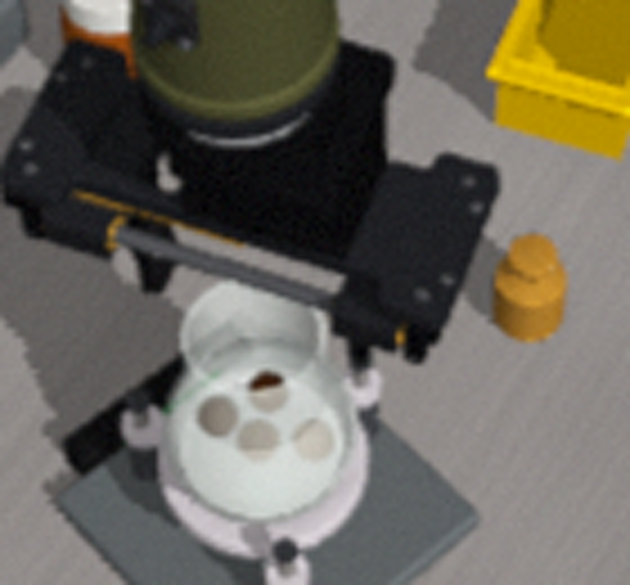

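Emit:
carry_out --pt "0.2 0 0.7 0 87" --pt "0.1 0 0.7 0 87" --pt "0.1 0 0.6 0 87" --pt "0 0 0 0 87"

```text
time_s: 31.05
tool_pos: [0.4828, 0.2023, 0.1303]
orientation: [0.635, 0.77, -0.017, 0.055]
wrist_force: [0.6, 0.3, -0.1]
width: 0.087
```

```bash
python3 -c "
from h import *
togo([.481,.2,.129],100.6)
cap('wrist','w39.png');cap('side','s39.png');crop('s39.png','s39c.png',190,190,140,130,4.5)"
```

```text
t 31.05 pos [0.4828 0.2023 0.1303] yaw 100.8 tilt 6.6 units [-0.09 -0.11  0.07] turn 0.03 W [ 0.6  0.3 -0.1] w 0.087
```

View pics/w39.png

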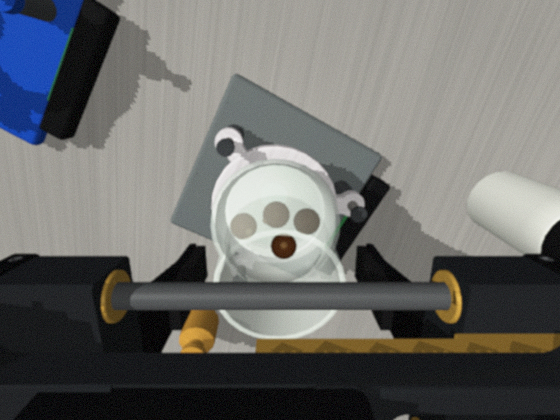

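View pics/s39c.png

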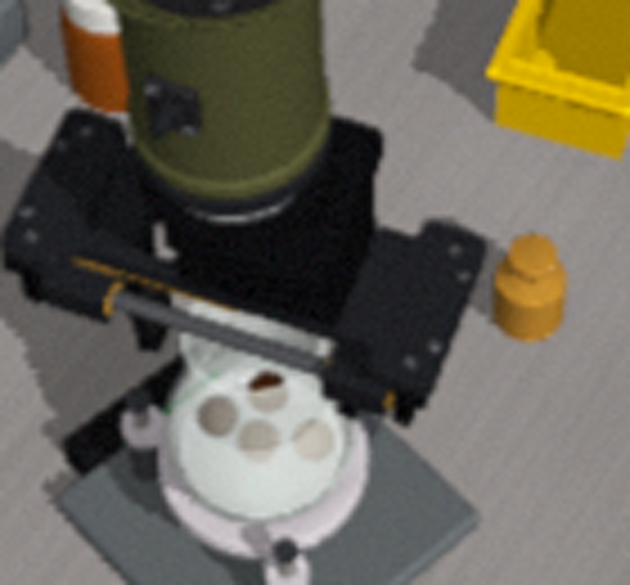

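Emit:
carry_out --pt "-0.05 0 0 0 70" --pt "0 0 0 0 60" --pt "0 0 0 0 50" --pt "0 0 0 0 50" --pt "0 0 0 0 50" --force 25

```text
time_s: 31.78
tool_pos: [0.4833, 0.2015, 0.1327]
orientation: [0.636, 0.77, -0.017, 0.056]
wrist_force: [-1.2, -0.2, -0.6]
width: 0.0646
```

```bash
python3 -c "
from h import *
togo([.481,.2,.129],100.6)
cap('side','s40.png');crop('s40.png','s40c.png',190,190,140,130,4.5)"
```

```text
t 31.77 pos [0.4833 0.2015 0.1327] yaw 100.8 tilt 6.7 units [-0.03 -0.14  0.18] turn 0.02 W [-1.2 -0.2 -0.6] w 0.0646
```

View pics/s40c.png

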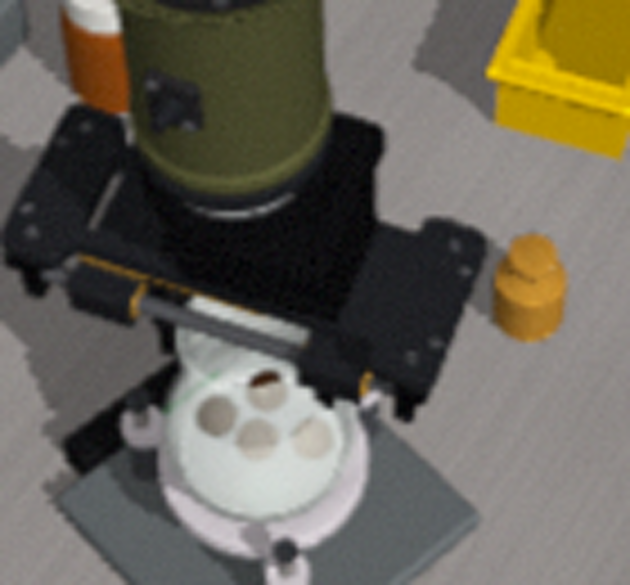

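Emit:
carry_out --pt "0 0 0 0 50" --pt "0 0 0 0 50" --pt "0.03 -0.01 0.3 0 50" --pt "0.03 -0.01 0.3 0 50" --force 45

```text
time_s: 32.33
tool_pos: [0.4835, 0.2017, 0.1218]
orientation: [0.636, 0.77, -0.017, 0.057]
wrist_force: [-5.1, -2.0, 10.1]
width: 0.0639
```

```bash
python3 -c "
from h import *
togo([.4833,.2015,.1327-.018],100.6)
"
```

```text
t 32.33 pos [0.4835 0.2017 0.1218] yaw 100.7 tilt 6.8 units [ 0.03 -0.03  0.35] turn 0.02 W [-5.1 -2.  10.1] w 0.0639
```

Emit:
carry_out --pt "0.03 -0.04 0.3 0 50" --pt "0.03 -0.04 0.3 0 50" --force 45

```text
time_s: 32.58
tool_pos: [0.483, 0.2017, 0.1131]
orientation: [0.636, 0.77, -0.018, 0.058]
wrist_force: [-15.4, -4.5, 40.9]
width: 0.0643
```

```bash
python3 -c "
from h import *
togo([.4833,.2015,.1327-.018],100.6)
"
```

```text
t 32.58 pos [0.483  0.2017 0.1131] yaw 100.7 tilt 7.0 units [-0.02  0.02 -0.08] turn 0.02 W [-15.4  -4.5  40.9] w 0.0643
```

Emit:
carry_out --pt "0 -0.05 0.15 0 50" --force 45

```text
time_s: 32.7
tool_pos: [0.4826, 0.2016, 0.1132]
orientation: [0.636, 0.769, -0.018, 0.059]
wrist_force: [-8.8, -3.8, 26.9]
width: 0.0642
```

```bash
python3 -c "
from h import *
togo([.4833,.2015,.1327-.018],100.6)
cap('side','s41.png');crop('s41.png','s41c.png',190,190,140,130,4.5)
togo([.4833,.2015,.1327-.018],100.6)
cap('wrist','w41.png')
togo([.4833,.2015,.1327-.018],100.6)
"
```

```text
t 32.70 pos [0.4826 0.2016 0.1132] yaw 100.7 tilt 7.1 units [-0.02  0.04 -0.07] turn 0.02 W [-8.8 -3.8 26.9] w 0.0642
t 32.75 pos [0.4826 0.2017 0.1132] yaw 100.7 tilt 7.1 units [-0.02  0.04 -0.07] turn 0.02 W [-9.  -2.8 24.5] w 0.0641
t 32.80 pos [0.4826 0.2017 0.1132] yaw 100.7 tilt 7.1 units [-0.02  0.04 -0.07] turn 0.02 W [-9.2 -3.  23.8] w 0.064
```

View pics/s41c.png

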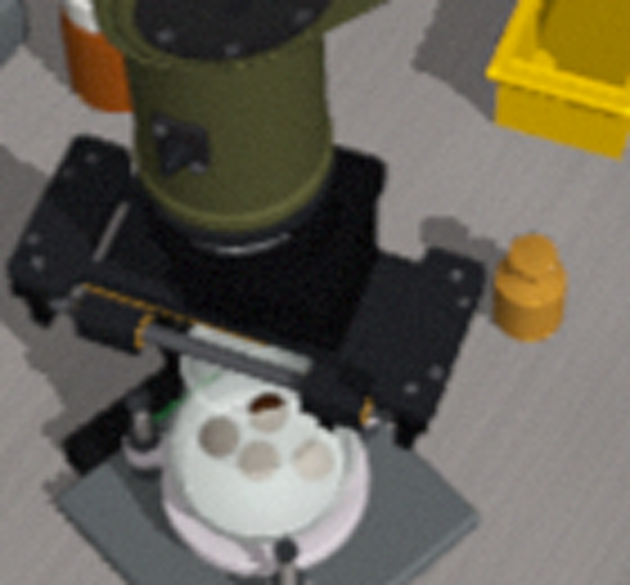

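View pics/w41.png

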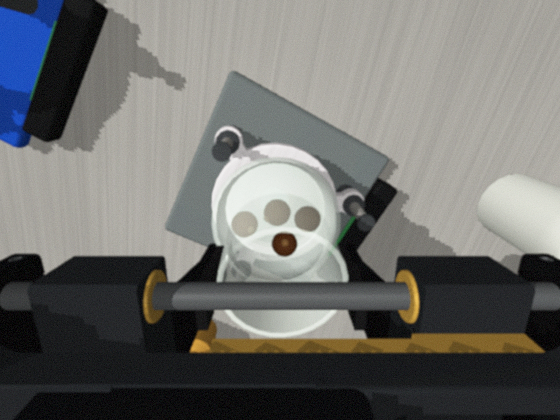

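```bash
python3 -c "
from h import *
a=proj('side',[.43,.2,.06]);b=proj('side',[.43,.2,.042]);print((b-a)*4.5)
import cv2
i=[cv2.imread('pics/'+f)[240:340,200:310] for f in('s40.png','s41.png')]
cv2.imwrite('pics/cmp.png',cv2.resize(np.hstack(i),None,fx=3.6,fy=3.6,interpolation=cv2.INTER_CUBIC))
g=[cv2.cvtColor(x,cv2.COLOR_BGR2GRAY).astype(np.float32) for x in i]
# ring front arc patch & flask belly patch
for nm,(x0,y0,w,h) in {'belly+nuts':(33,32,38,22),'lug':(38,62,30,16),'rim-left ring':(22,45,14,16)}.items():
    r=cv2.matchTemplate(g[1],g[0][y0:y0+h,x0:x0+w],cv2.TM_CCOEFF_NORMED);l=cv2.minMaxLoc(r);print(nm,l[1],np.array(l[3])-[x0,y0])
"
```

```text
[ 0.4778198  19.22278357]
belly+nuts 0.9638442397117615 [0 5]
lug 0.725385308265686 [0 4]
rim-left ring 0.9763897061347961 [1 5]
```

View pics/cmp.png

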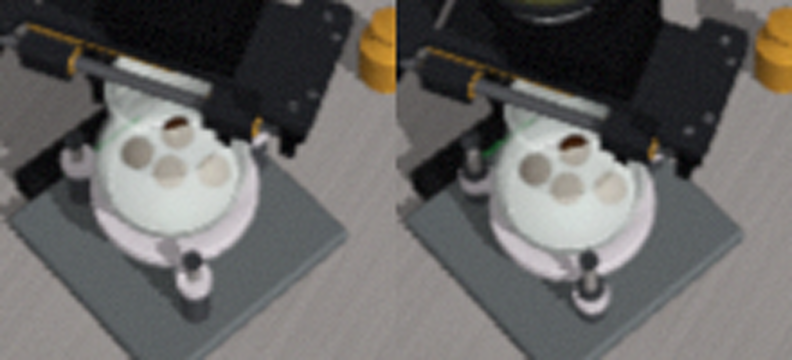

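Emit:
carry_out --pt "0 -0.06 0.17 0 50" --force 45

```text
time_s: 32.92
tool_pos: [0.4825, 0.2016, 0.1132]
orientation: [0.636, 0.769, -0.018, 0.061]
wrist_force: [-8.9, -3.6, 26.4]
width: 0.0642
```

```bash
python3 -c "
from h import *
for i in range(4):
    togo([.4833,.2015,.1327-.018],100.6); cap('top','t42.png')
crop('t42.png','t42c.png',110,100,340,210,2.3)
"
```

```text
t 32.92 pos [0.4825 0.2016 0.1132] yaw 100.7 tilt 7.3 units [-0.02  0.04 -0.07] turn 0.01 W [-8.9 -3.6 26.4] w 0.0642
t 32.98 pos [0.4825 0.2016 0.1132] yaw 100.7 tilt 7.3 units [-0.02  0.04 -0.07] turn 0.01 W [-8.9 -4.3 25.7] w 0.0642
t 33.02 pos [0.4825 0.2016 0.1132] yaw 100.7 tilt 7.3 units [-0.02  0.04 -0.07] turn 0.01 W [-8.5 -3.4 26.1] w 0.0642
t 33.08 pos [0.4825 0.2016 0.1132] yaw 100.7 tilt 7.3 units [-0.02  0.04 -0.07] turn 0.01 W [-8.4 -2.8 24.8] w 0.0639
```

View pics/t42c.png

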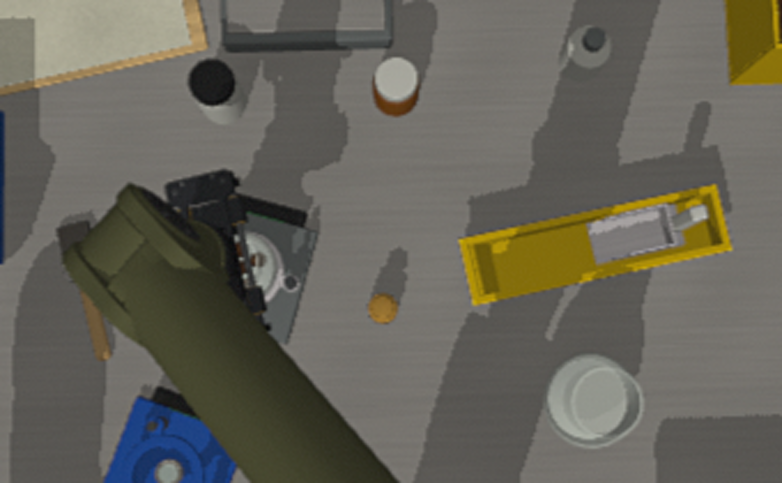

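The top view shows the scoop flat in the trough, the bystanders where they started, and the push steady at about 25 N. I'm handing in.

```bash
python3 -c "
from bench import workorder
print(workorder.sign_off())"
```

```text
the job is handed in; nothing more can be done
None
```

I scooped up all four nuts and tipped all four into the flask. I then set the scoop flat on the trough floor and let go of it. Last, I gripped the flask by its neck, pressed it down and handed the job in at about 33 s, still holding it.

**Last checks**
- **Ring at its stop:** The tool came down 19.5 mm. The ring and flask moved 4–5 px in the side view, against 4.3 px expected for 18 mm. The force jumped at the end, which fits the ring reaching its stop.
- **Hold:** The push was about 25 N and the opening 64 mm at hand-in.
- **Flask and bench:** The last side and wrist views showed the flask upright with four nuts inside. The scoop was flat in the trough, and the bystanders I could see were where they started.

**What was not clean**
- **Tool tilt:** The tool leaned 7° by the end, from pushing along the trough.
- **Sideways force:** About 9 N of sideways force remained on the flask neck.
- **Force peaks:** The wrist force reached 53 N while I pressed the scoop on the trough floor, and 41 N when the ring hit its stop. Both were pushes through held objects and well under the 120 N wrist limit. I could not confirm how the 40 N rule on the arm and gripper body counts them.

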